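# Pack sample pots into a clamping cradle and draw the jaws in with the turnbuckle

## Task

Pack the round sample pot and the square bottle upright into the clamping cradle, one on each side of the wide pot that already stands there (either way round). Then turn the hexagonal turnbuckle sleeve, its top going away from the robot, until it reaches its stop or at least until both spring pads are clearly pressed in and the three hold tight, and let go. Leave the small pot, the amber bottle and the beaker where they are.

Things in the scene. Friction and masses are not known exactly. Their poses are not given: they have to be found in the camera images.
- cradle: Clamping cradle screwed to the bench: grey base plate 22 mm high. Origin on the bench surface, below the middle of the row of pots; its x axis points away from the turnbuckle, y along the row and the turnbuckle, z up. Plate from x -150 to +65, y -125 to +125 mm. Two aluminium jaws at y about +-105 mm (sleeve at 0), x -140 to +60 mm, 76 mm high; each has a lug at the turnbuckle, 123 mm high.
- row_center (a point): Middle of the row on the smooth white floor, 30 mm above the bench (cradle origin + 30 mm up). Axes as the cradle. The row is bounded by two low aluminium walls at x = +-28.5 mm (inner faces; 5 mm thick, tops 45 mm above the bench, 150 mm long) and by the two pads.
- sleeve_center (a point): Centre of the turnbuckle sleeve on its axis: cradle x -110, y 0, 105 mm above the bench. Axes as the cradle, fixed to it (they do not turn). The sleeve is a dark steel hexagonal bar, 27 mm across flats, 76 mm long along cradle y; two 12 mm threaded rods, left- and right-handed, run level from its ends to the jaw lugs.
- sleeve (a joint): Turn of the sleeve about cradle +y, 0 to 2.83 rad (stop); grows as its top moves away from the robot (cradle +x). At 0 two flats stand upright, facing +-x, and so every 1.047 rad. Each jaw moves 6 mm inward per rad. Starts at 0 to 0.6. Friction 0.2 N m; stays where left. With the row packed the pads touch at about 2.17; at the stop they are pressed in about 4 mm.
- pad_l (a joint): How far the black spring pad of the +y jaw is pushed back into its jaw, 0 to 0.006 m (1.5 N per mm).
- pad_r (a joint): The same for the -y jaw.
- pad_l_face (a point): Middle of the inward face of the +y pad (50 mm wide in cradle x, 40 mm high, 35 to 75 mm above the bench). With the sleeve at 0 it stands at cradle y +84 mm.
- pad_r_face (a point): The same for the -y pad: cradle y -84 mm with the sleeve at 0.
- round_pot: Round white sample pot with blue lid, 46 mm diameter, 62 mm high, 80 g, standing loose on the bench. Origin at the centre of its underside, z up.
- square_bottle: Square white bottle, 46 x 46 mm and 46 mm high, with a round blue cap 30 mm across above it (62 mm high in all), 80 g, standing loose on the bench. Origin at the centre of its underside, z up, x and y normal to its sides.
- wide_pot: Wide low round white pot with blue lid, 50 mm diameter, 50 mm high, 80 g, standing loose on the cradle's floor near the middle of the row. Origin at the centre of its underside.
- small_pot: Bystander: small white pot with blue lid, 32 mm diameter, 45 mm high, standing on the bench near the other two. Origin at the centre of its underside.
- reagent_bottle: Bystander: amber bottle, 66 mm diameter, 130 mm high. Origin at the centre of its underside.
- beaker: Bystander: white open beaker, 70 mm diameter, 85 mm high. Origin at the centre of its underside.
Not all that is in view belongs to the job. Leave any green or turquoise look-alike of the round_pot alone.

How it is judged:
By the outcome, as a careful person would: the job done as asked, in the order asked, and still so for the second after the job is handed in, with the robot touching nothing.
It also fails if it takes over 72 s, if anything falls off the work surface, if the arm or the gripper's body presses on something with over 40 N, if the wrist force passes 120 N, or if a joint passes its speed limit or range.

## Robot

A 6-joint arm with a two-finger parallel gripper is mounted at the origin on the work surface. World frame = base frame: x ahead of the robot, y to its left, z up, the work surface at z = 0. Lengths are in m, angles in degrees, forces in N, time in s.
With the tool pointing down it reaches from about 0.4 to 0.825 m from the base axis. Payload 7 kg.
Tool frame: the origin (TCP) lies between the finger pads; the fingertips stand 11 mm ahead of it and the grasp point (between the pads) lies 8 mm behind it; z points along the fingers, y is the direction in which the jaws open and shut (so a half turn about z gives the same grasp; the last joint's range is limited). The gripper opens to 88 mm and grips with 3 to 60 N. Pads are 19 mm wide; open, the fingers measure 130 mm over their backs; the gripper's body (78 mm by 193 mm) begins 47 mm behind the grasp point.
Start: joints at [16.507, 20.546, 0.682, 0, -70.136, -16.507], TCP at [0.675, -0, 0.238] pointing down, gripper open.
Joint ranges: [-176.03, 176.03], [-82.01, 121.73], [-58.28, 71.71], [-173.87, 95.51], [-174.79, -0.11], [-173.66, 173.66]. Speed limits (degrees/s): [136.94, 136.94, 172.46, 180, 180, 180].

## Interface

Orientations are given as [roll, pitch, yaw] about the fixed x, y, z axes, in that order (R = Rz(yaw) Ry(pitch) Rx(roll)).
In Python, from plant import r gives the robot as it stands.
- The arm moves only by the shell command python3 -m inch 'ROWS' [OPENING] [FORCE]. ROWS is JSON, a list of rows, each an object of numbers: "x", "y", "z": the shift along the tool's x, y, z as a fraction of full scale; "yaw": the turn about the tool's z as a fraction of full scale. In form: [{"x": .., "y": .., "z": .., "yaw": ..}, ...]. A call has 1 to 5 rows; each row shifts and turns the pose as measured when the row begins, along the tool's axes as they then stand; what a row does not reach is not made up. Full scale, the value 1, is 0.025 m for a shift and 4 degrees for a turn. A row lasts 1/12 s, in which the tool goes at most 41.7 mm and 7.16 degrees, less where a joint would pass 70% of its speed; a pose out of reach is approached as far as the arm can. A call with a number of a shift or a turn outside -1 to 1 is refused whole. A call with a gripper value outside its range is refused whole. OPENING is the opening, from -1 (shut) to 1 (fully open), set as the call begins (- or left out, the last holds). The fingers move at their own pace and stop on an object; FORCE is the grip in N (left out, the last holds). Time passes only in rows, so rows that do not move let the fingers close. It gives the time, the measured TCP pose, the force and the opening at its end, in the units of the state.
- r.get_state(): the state, without advancing time (a new reading comes with each control period).
- r.capture(name): name is "scene" or "side" or "wrist"; returns (picture, depth): 384x512x3 uint8, red, green, blue; 384x512 float32, m along the optical axis (not along the pixel's ray), 0 where there is no reading.
- r.camera_info(name): a dict with "mtx" (3x3 intrinsics, pixels), "pose" (4x4, takes a point from camera to world coordinates). Camera axes: x right, y down, z forward; pixel columns grow to the right and rows downward; lengths in m; the calibration is good to about 2 mm. A picture is of the moment at which its call begins: read the wrist's pose just before it. camera_info takes no time and is no camera call; for the wrist camera it gives the pose at the moment of the call.
- r.close_job(): hands the job in, once; it reports no verdict.
The state is a dict: "time_s": time; "joints": joint angles; "qd": joint speeds; "joint_torque": joint torques, N m; "tcp_pos": TCP position; "eef_rot": TCP orientation; "contact_force": force on the tool from outside, world axes, zero at the start; "moment": the same for the moment, N m; "gripper_width": finger opening in m.
Only numpy, scipy, OpenCV 4.12 (cv2) and the standard library are available. Lean on these libraries where they do the work, as an engineer would, in place of code of your own. Each camera call takes 0.05 s, during which the arm holds its last target. There are 200 camera calls.

## Working session

There is one attempt and no reset: what is moved stays moved. The work goes in short steps, Python scripts to look and compute and a shell command to move; the robot and the scene stay as the last step left them, time stands still between calls to the robot, and variables do not carry over. Pictures are saved under pics/ and viewed, about 8 in all and at most 12, crops included, and the job is handed in when it is done.

```bash
ls; mkdir -p pics; cat > h.py <<'E'
import numpy as np, cv2
from plant import r
def cap(n,f):
    i=r.camera_info(n); p,d=r.capture(n)
    cv2.imwrite(f'pics/{f}.png',p[:,:,::-1]); np.savez(f'pics/{f}.npz',p=p,d=d,K=np.array(i['mtx']),T=np.array(i['pose']))
def cloud(f):
    z=np.load(f'pics/{f}.npz'); d=z['d']; K=z['K']; T=z['T']
    v,u=np.indices(d.shape); P=np.stack([(u-K[0,2])/K[0,0]*d,(v-K[1,2])/K[1,1]*d,d],-1)
    W=P@T[:3,:3].T+T[:3,3]; W[d==0]=np.nan
    return z['p'],W
E
python3 - <<'E'
from h import *
for n in ('scene','side','wrist'): cap(n,n+'0'); print(n,np.array(r.camera_info(n)['pose'])[:3].round(3).tolist())
a=[cv2.imread(f'pics/{n}0.png') for n in ('scene','side')]
print(r.get_state())
E
```

```text
pics
scene [[0.584, 0.712, -0.39, 1.072], [0.812, -0.512, 0.281, -0.356], [-0.0, -0.48, -0.877, 1.225]]
side [[0.76, -0.412, 0.502, -0.06], [-0.649, -0.477, 0.592, -0.698], [-0.004, -0.776, -0.63, 0.86]]
wrist [[-1.0, -0.0, -0.002, 0.675], [-0.001, 0.957, 0.291, -0.08], [0.002, 0.291, -0.957, 0.384]]
{'time_s': 0.15, 'joints': array([ 1.65055724e+01,  2.05826218e+01,  6.46107046e-01, -1.52009812e-02,
       -7.01352566e+01, -1.65069789e+01]), 'qd': array([ 0.09098815, -0.18310007,  0.14629964,  0.01599717, -0.00777787,
       -0.0012647 ]), 'joint_torque': array([ 1.39394037e-04, -5.83274567e+01,  2.93289685e+01,  7.00122759e+00,
        8.75052094e-03, -9.76538854e-05]), 'tcp_pos': array([ 6.74648146e-01, -3.65790141e-05,  2.36831316e-01]), 'eef_rot': array([ 1.79927126e+02, -6.69167829e-03, -9.00065764e+01]), 'contact_force': array([-0.09397262,  0.56342835,  0.11201884]), 'moment': array([ 0.00565886, -0.04687611, -0.00499411]), 'gripper_width': 0.08780952075360295}
```

View pics/scene0.png

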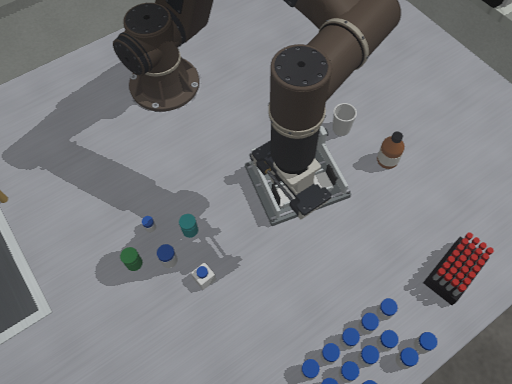

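View pics/side0.png

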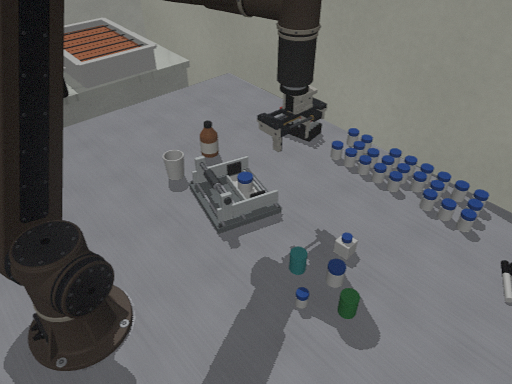

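The scene view shows the round pot at (166,253), square bottle at (203,273), small pot at (147,222), with teal and green decoys at (188,225) and (131,259). The cradle is near (298,185), partly hidden by the gripper. It is clear in the side view at (235,195).

```bash
python3 - <<'E'
from h import *
S=0.001
for f in ('scene0','side0'):
    p,W=cloud(f); hsv=cv2.cvtColor(p,cv2.COLOR_RGB2HSV)
    m=cv2.inRange(hsv,(105,120,60),(130,255,255))
    n,l,st,c=cv2.connectedComponentsWithStats(m)
    for i in range(1,n):
        if st[i,4]<15: continue
        q=W[(l==i)]; q=q[np.isfinite(q[:,0])]
        if len(q)<5: continue
        zt=np.percentile(q[:,2],90); t=q[q[:,2]>zt-.004]
        lo,hi=t.min(0),t.max(0)
        if (lo[0]+hi[0])/2<.95: print(f,c[i].round(),st[i,4],'mid',((lo+hi)/2).round(4),'sz',(hi-lo).round(3),'z',zt.round(3))
# top-down map of cradle + pots
x0,x1,y0,y1=.35,.95,-.5,.15
im=np.zeros((int((x1-x0)/S),int((y1-y0)/S),3),np.uint8); H=np.full(im.shape[:2],-1.)
for f in ('scene0','side0'):
    p,W=cloud(f); W=W.reshape(-1,3); c=p.reshape(-1,3)
    k=np.isfinite(W[:,0])&(W[:,2]<.15)&(W[:,0]>x0)&(W[:,0]<x1)&(W[:,1]>y0)&(W[:,1]<y1)
    for P,cc in zip(W[k],c[k]):
        a=int((x1-P[0])/S); b=int((y1-P[1])/S)
        for da in (-1,0,1):
            for db in (-1,0,1):
                A,B=a+da,b+db
                if 0<=A<H.shape[0] and 0<=B<H.shape[1] and P[2]>H[A,B]: H[A,B]=P[2]; im[A,B]=cc
np.save('pics/H.npy',H)
col=cv2.applyColorMap((np.clip(H,0,.13)/.13*255).astype(np.uint8),cv2.COLORMAP_JET); col[H<-.5]=0
cv2.imwrite('pics/top.png',col)
E
python3 -c "
import cv2
a=cv2.imread('pics/side0.png')[130:240,160:300];cv2.imwrite('pics/c1.png',cv2.resize(a,None,fx=5,fy=5,interpolation=2))"
```

```text
scene0 [147. 221.] 104 mid [ 0.4384 -0.2976  0.0466] sz [0.031 0.027 0.006] z 0.048
scene0 [165. 253.] 233 mid [ 0.5538 -0.3044  0.0644] sz [0.044 0.043 0.008] z 0.064
scene0 [202. 272.] 99 mid [ 0.6546 -0.2555  0.064 ] sz [0.026 0.026 0.007] z 0.064
side0 [245. 177.] 149 mid [0.6009 0.1149 0.0808] sz [0.047 0.048 0.006] z 0.082
side0 [347. 237.] 88 mid [ 0.6526 -0.2558  0.062 ] sz [0.027 0.027 0.006] z 0.063
side0 [336. 267.] 232 mid [ 0.5514 -0.3066  0.0626] sz [0.043 0.043 0.006] z 0.063
side0 [302. 293.] 137 mid [ 0.4355 -0.2993  0.0456] sz [0.028 0.032 0.006] z 0.046
```

View pics/top.png

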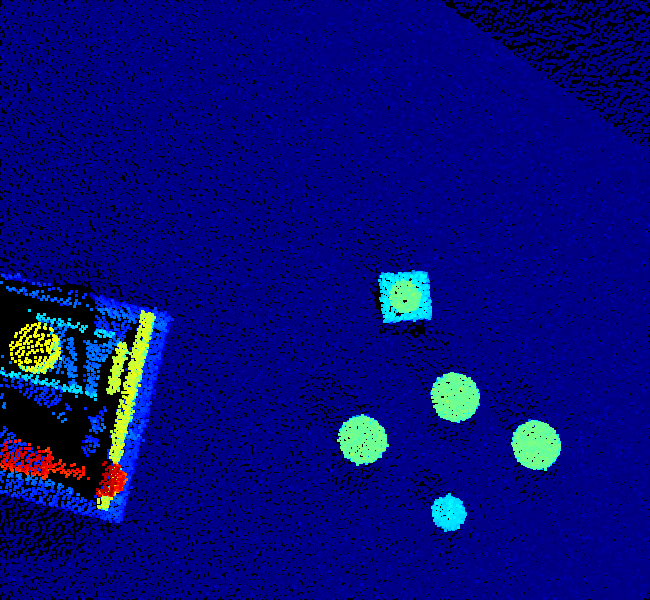

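View pics/c1.png

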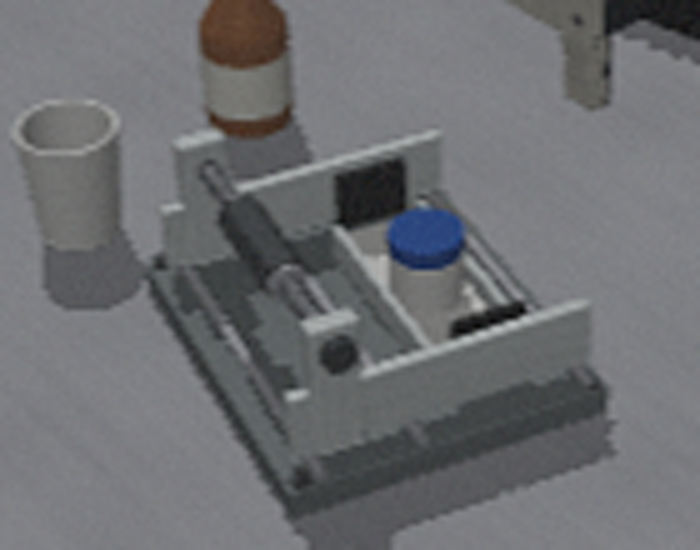

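The height map shows the cradle turned by about -14°. The square bottle is nearly axis-aligned, and the pots are well spaced. Next I fit the cradle and bottle angle numerically.

```bash
cat > fit.py <<'E'
from h import *
from scipy.optimize import minimize
def sq(f):
    p,W=cloud(f); q=W.reshape(-1,3); q=q[np.isfinite(q[:,0])]
    k=(np.hypot(q[:,0]-.653,q[:,1]+.256)<.045)&(q[:,2]>.040)&(q[:,2]<.052); q=q[k]
    rc=cv2.minAreaRect((q[:,:2]*1000).astype(np.float32)); return rc
def pots(f):
    p,W=cloud(f); q=W.reshape(-1,3); q=q[np.isfinite(q[:,0])]
    return q
def cradle(f,th0=-14.3,c0=(.6,.115)):
    q=pots(f); q=q[(np.hypot(q[:,0]-.56,q[:,1]-.12)<.23)&(q[:,2]<.14)]
    # dominant direction: jaw tops z .070-.082
    j=q[(q[:,2]>.0725)&(q[:,2]<.0795)]
    best=None
    for th in np.arange(th0-5,th0+5,.1):
        t=np.radians(th); ex=np.array([np.cos(t),np.sin(t)]); ey=np.array([-ex[1],ex[0]])
        v=(j[:,:2]-c0)@ey; h=np.histogram(v,bins=np.arange(-.16,.16,.002))[0]; s=(h.astype(float)**2).sum()
        if best is None or s>best[0]: best=(s,th,ex,ey)
    s,th,ex,ey=best
    u=(q[:,:2]-c0)@ex; v=(q[:,:2]-c0)@ey
    return th,ex,ey,u,v,q[:,2]
E
python3 - <<'E'
from fit import *
for f in ('scene0','side0'): print(sq(f))
for f in ('side0','scene0'):
    th,ex,ey,u,v,z=cradle(f); print(f,'th',th)
    k=(z>.0725)&(z<.079)
    h,b=np.histogram(v[k],bins=np.arange(-.14,.14,.002)); print('jaw v',[(round(b[i],3),h[i]) for i in range(len(h)) if h[i]>15])
    for s in (-1,1):
        kk=k&(v*s>.09); 
        if kk.sum(): print(s,'u range',np.percentile(u[kk],[0.5,2,98,99.5]).round(4),'v',np.percentile(v[kk],[2,50,98]).round(4))
    k=(z>.040)&(z<.047)&(abs(v)<.07); h,b=np.histogram(u[k],bins=np.arange(-.06,.06,.002)); print('walls u',[(round(b[i],3),h[i]) for i in range(len(h)) if h[i]>6])
    k=(z>.018)&(z<.025); print('plate',np.percentile(u[k],[.3,1,99,99.7]).round(4),np.percentile(v[k],[.3,1,99,99.7]).round(4),'z',np.median(z[k]))
    k=(z>.112)&(z<.125); h,b=np.histogram(v[k],bins=np.arange(-.13,.13,.005)); print('top v',[(round(b[i],3),h[i]) for i in range(len(h)) if h[i]>3])
    k=(abs(v)<.036)&(z>.085)&(u<-.07)
    # sleeve surface normal profile
    A=np.c_[u[k]+0,z[k]]; o=np.argsort(A[:,0]); A=A[o]
    for lo in np.arange(-.135,-.085,.003):
        m=(A[:,0]>=lo)&(A[:,0]<lo+.003)
        if m.sum()>3: print('  sl',round(lo+.0015,4),A[m,1].max().round(4),np.median(A[m,1]).round(4),m.sum())
E
```

```text
((653.4994506835938, -253.74607849121094), (47.27925109863281, 46.002403259277344), 4.380702495574951)
((651.6481323242188, -256.4139404296875), (46.63530731201172, 45.535221099853516), 6.359917640686035)
side0 th -12.999999999999911
jaw v [(np.float64(-0.108), np.int64(27)), (np.float64(-0.106), np.int64(38)), (np.float64(-0.104), np.int64(28)), (np.float64(-0.102), np.int64(26)), (np.float64(-0.1), np.int64(17)), (np.float64(-0.098), np.int64(16)), (np.float64(0.098), np.int64(26)), (np.float64(0.1), np.int64(17)), (np.float64(0.102), np.int64(26))]
-1 u range [-0.1374 -0.1352  0.0583  0.0615] v [-0.1084 -0.1033 -0.0946]
1 u range [-0.1689 -0.1639  0.0584  0.062 ] v [0.0933 0.1031 0.1826]
walls u [(np.float64(-0.032), np.int64(17)), (np.float64(-0.03), np.int64(23)), (np.float64(-0.028), np.int64(8)), (np.float64(-0.026), np.int64(10)), (np.float64(0.03), np.int64(10)), (np.float64(0.032), np.int64(9))]
plate [-0.1618 -0.1506  0.0658  0.0671] [-0.1249 -0.1235  0.1872  0.1896] z 0.021908012424166512
top v [(np.float64(-0.115), np.int64(10)), (np.float64(-0.11), np.int64(30)), (np.fl
[... 1325 characters left out ...]
 (np.float64(0.1), np.int64(29)), (np.float64(0.102), np.int64(25)), (np.float64(0.104), np.int64(36)), (np.float64(0.106), np.int64(21)), (np.float64(0.108), np.int64(17))]
-1 u range [-0.1097 -0.0955  0.0602  0.0623] v [-0.1063 -0.1009 -0.0951]
1 u range [-0.1677 -0.1598  0.0556  0.0585] v [0.091  0.1046 0.1945]
walls u [(np.float64(-0.03), np.int64(8))]
plate [-0.1641 -0.1489  0.0663  0.0669] [-0.1231 -0.1225  0.1866  0.1949] z 0.02135694645322528
top v [(np.float64(-0.115), np.int64(4)), (np.float64(-0.11), np.int64(4)), (np.float64(0.095), np.int64(15)), (np.float64(0.1), np.int64(16)), (np.float64(0.105), np.int64(19)), (np.float64(0.11), np.int64(4)), (np.float64(0.115), np.int64(7))]
```

```bash
python3 -m inch '[{"yaw":-0.7,"x":0.9},{"yaw":-0.6,"x":1},{"x":1},{"x":1},{"x":1}]' 1 20; python3 -m inch '[{"x":1},{"x":1},{"x":1},{"x":0.8},{}]'; python3 -m inch '[{},{}]'
python3 - <<'E'
from h import *
cap('scene','scene1'); cap('wrist','wrist1'); print(r.get_state()['tcp_pos'])
from fit import *
print(sq('scene1'), )
for f in ('side0','scene1'):
    th,ex,ey,u,v,z=cradle(f); print(f,'th',th)
    k=(z>.0725)&(z<.079)
    for s in (-1,1):
        kk=k&(v*s>.09)&(v*s<.115); a=np.polyfit(u[kk],v[kk],1)
        print(s,'slope deg',np.degrees(np.arctan(a[0])).round(2),'u',np.percentile(u[kk],[.5,2,98,99.5]).round(4),'v',np.percentile(v[kk],[2,50,98]).round(4))
    k=(z>.040)&(z<.0465)&(abs(v)<.07)
    for s in (-1,1):
        kk=k&(u*s>.02)&(u*s<.045); a=np.polyfit(v[kk],u[kk],1); print('wall',s,kk.sum(),np.percentile(u[kk],[5,50,95]).round(4),'slope',-np.degrees(a[0]).round(2))
    for s in (-1,1):
        k=(z>.108)&(z<.126)&(v*s>.09)&(v*s<.12); print('lug',s,k.sum(),np.percentile(u[k],[2,50,98]).round(4),np.percentile(v[k],[2,50,98]).round(4))
E
```

```text
[6.74804140e-01 5.21974974e-07 2.37125256e-01]
((653.97021484375, -253.97691345214844), (46.82109069824219, 46.0289306640625), 4.220305442810059)
side0 th -12.999999999999911
-1 slope deg 0.2 u [-0.1374 -0.1352  0.0583  0.0615] v [-0.1084 -0.1033 -0.0946]
1 slope deg -0.15 u [-0.1346 -0.1314  0.0591  0.0622] v [0.0926 0.1025 0.1103]
wall -1 54 [-0.0316 -0.0286 -0.023 ] slope -0.81
wall 1 27 [0.0302 0.0333 0.0371] slope -2.3
lug -1 91 [-0.1245 -0.11   -0.0946] [-0.116  -0.1059 -0.0942]
lug 1 69 [-0.1212 -0.1066 -0.0907] [0.0938 0.1002 0.1135]
scene1 th -13.099999999999913
-1 slope deg 0.43 u [-0.1069 -0.0901  0.0575  0.0599] v [-0.1056 -0.1003 -0.0953]
1 slope deg -0.41 u [-0.1035 -0.0988  0.0609  0.0619] v [0.0908 0.1041 0.1102]
wall -1 14 [-0.0331 -0.0286 -0.0258] slope -1.1
wall 1 16 [0.0284 0.032  0.0346] slope -0.67
lug -1 20 [-0.125  -0.1174 -0.1003] [-0.114  -0.1074 -0.0942]
lug 1 60 [-0.1193 -0.1007 -0.0902] [0.0981 0.1061 0.1183]validation failed for argument at $[0]...
validation failed for argument at $[0]...
validation failed for argument at $[0]...
```

```bash
python3 -m inch '[{"x":0.9,"y":0,"z":0,"yaw":-0.7},{"x":1,"y":0,"z":0,"yaw":-0.6},{"x":1,"y":0,"z":0,"yaw":0},{"x":1,"y":0,"z":0,"yaw":0},{"x":1,"y":0,"z":0,"yaw":0}]' 1 20; python3 -m inch '[{"x":1,"y":0,"z":0,"yaw":0},{"x":1,"y":0,"z":0,"yaw":0},{"x":1,"y":0,"z":0,"yaw":0},{"x":0,"y":0,"z":0,"yaw":0},{"x":0,"y":0,"z":0,"yaw":0}]'
python3 - <<'E'
from h import *
cap('scene','scene2'); cap('wrist','wrist2'); print(r.get_state())
from fit import *
for f in ('scene2',):
    th,ex,ey,u,v,z=cradle(f); print(f,'th',th)
    k=(z>.0725)&(z<.079)
    for s in (-1,1):
        kk=k&(v*s>.09)&(v*s<.115); a=np.polyfit(u[kk],v[kk],1)
        print(s,'slope deg',np.degrees(np.arctan(a[0])).round(2),'u',np.percentile(u[kk],[.5,2,98,99.5]).round(4),'v',np.percentile(v[kk],[2,50,98]).round(4))
    k=(z>.040)&(z<.0465)&(abs(v)<.07)
    for s in (-1,1):
        kk=k&(u*s>.02)&(u*s<.045); a=np.polyfit(v[kk],u[kk],1); print('wall',s,kk.sum(),np.percentile(u[kk],[5,50,95]).round(4),'slope',-np.degrees(a[0]).round(2))
    for s in (-1,1):
        k=(z>.108)&(z<.126)&(v*s>.09)&(v*s<.12); print('lug',s,k.sum(),np.percentile(u[k],[2,50,98]).round(4),np.percentile(v[k],[2,50,98]).round(4))
p,W=cloud('wrist2'); q=W.reshape(-1,3); q=q[np.isfinite(q[:,0])]
k=(q[:,2]>.04)&(q[:,2]<.052)&(np.hypot(q[:,0]-.653,q[:,1]+.256)<.045)
print('wrist sq',cv2.minAreaRect((q[k,:2]*1000).astype(np.float32)),np.median(q[k,2]))
k=(q[:,2]>.058)&(q[:,2]<.07)&(np.hypot(q[:,0]-.653,q[:,1]+.256)<.045)
print('wrist cap',cv2.minEnclosingCircle((q[k,:2]*1000).astype(np.float32)))
E
```

```text
time_s: 0.67
tcp_pos: [0.6834, -0.1207, 0.2365]
eef_rot: [179.9, 0.1, -84.1]
contact_force: [0.5, 0.9, 0.3]
gripper_width: 0.0879
time_s: 1.08
tcp_pos: [0.6904, -0.204, 0.2349]
eef_rot: [179.8, 0.1, -84.3]
contact_force: [0.6, -0.0, -0.0]
gripper_width: 0.0876
{'time_s': 1.1833, 'joints': array([-9.37417599e-01,  2.49529410e+01,  7.08992615e+00, -2.40490183e-02,
       -7.23578184e+01,  6.68167271e+00]), 'qd': array([ 1.17144422, -0.53114191, -0.12818854, -0.09600274,  0.09658716,
       -0.16959611]), 'joint_torque': array([-9.91654471e-01, -6.42793679e+01,  2.98921251e+01,  7.16816247e+00,
        3.19694832e-02,  4.87189356e-02]), 'tcp_pos': array([ 0.6903826 , -0.2029752 ,  0.23492281]), 'eef_rot': array([ 1.79783328e+02,  4.84289431e-02, -8.42631692e+01]), 'contact_force': array([-0.6606801 , -0.23729592, -0.63489348]), 'moment': array([0.04277899, 0.01686391, 0.01161823]), 'gripper_width': 0.08750527411511974}
scene2 th -14.399999999999931
-1 slope deg 0.93 u [-0.1027 -0.0943  0.056   0.0604] v [-0.1057 -0.101  -0.095 ]
1 slope deg 0.41 u [-0.1368 -0.1184  0.0569  0.0583] v [0.0915 0.1037 0.1102]
wall -1 69 [-0.0327 -0.03   -0.0259] slope 0.85
wall 1 110 [0.0234 0.0321 0.0358] slope 0.61
lug -1 1 [-0.091 -0.091 -0.091] [-0.0973 -0.0973 -0.0973]
lug 1 85 [-0.1235 -0.1073 -0.0933] [0.094  0.1024 0.1185]
wrist sq ((653.69677734375, -254.98538208007812), (46.102264404296875, 45.55708694458008), 5.009913921356201) 0.04601881556047219
wrist cap ((653.8397827148438, -254.8121795654297), 14.764181137084961)
```

View pics/wrist2.png

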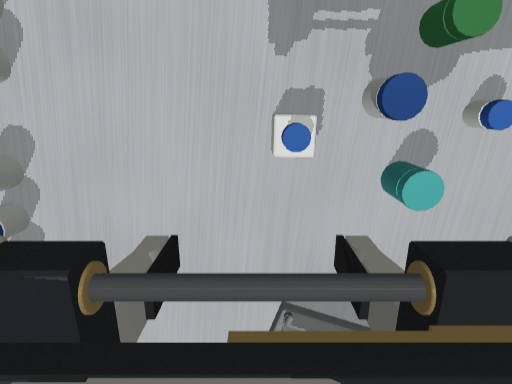

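The wrist view shows the square bottle at (295,135), inside the open fingers' approach corridor. Now I descend on it.

```bash
python3 -m inch '[{"x":1,"y":0.85,"z":0,"yaw":0.17},{"x":0.9,"y":0.8,"z":0.8,"yaw":0},{"x":0,"y":0,"z":1,"yaw":0},{"x":0,"y":0,"z":1,"yaw":0},{"x":0,"y":0,"z":0,"yaw":0}]' 1 20
```

```text
time_s: 1.6
tcp_pos: [0.6543, -0.2506, 0.1655]
eef_rot: [-179.9, 0.0, -84.6]
contact_force: [-0.7, 0.5, -2.6]
gripper_width: 0.0878
```

```bash
python3 -m inch '[{"x":0.18,"y":0.03,"z":1,"yaw":0.1},{"x":0,"y":0,"z":1,"yaw":0},{"x":0,"y":0,"z":1,"yaw":0},{"x":0,"y":0,"z":1,"yaw":0},{"x":0,"y":0,"z":0.9,"yaw":0}]' 1 20;  python3 -m inch '[{"x":0,"y":0,"z":0.1,"yaw":0},{"x":0,"y":0,"z":0,"yaw":0}]' 1 20
```

```text
time_s: 2.02
tcp_pos: [0.6624, -0.2518, 0.0517]
eef_rot: [-179.1, -0.3, -84.5]
contact_force: [-0.2, -0.7, 0.3]
gripper_width: 0.0877
time_s: 2.18
tcp_pos: [0.6614, -0.2494, 0.0463]
eef_rot: [-179.4, -0.3, -84.4]
contact_force: [0.6, -0.3, 1.1]
gripper_width: 0.0874
```

```bash
python3 -m inch '[{"x":0.2,"y":0.33,"z":0.33,"yaw":0.1},{"x":0,"y":0,"z":0,"yaw":0}]'; python3 -m inch '[{"x":0,"y":0,"z":0,"yaw":0},{"x":0,"y":0,"z":0,"yaw":0},{"x":0,"y":0,"z":0,"yaw":0},{"x":0,"y":0,"z":0,"yaw":0},{"x":0,"y":0,"z":0,"yaw":0}]' -1 20; python3 -m inch '[{"x":0,"y":0,"z":0,"yaw":0},{"x":0,"y":0,"z":0,"yaw":0}]'
```

```text
time_s: 2.35
tcp_pos: [0.6553, -0.2544, 0.0404]
eef_rot: [-179.2, -0.3, -84.7]
contact_force: [-0.8, 0.3, -0.2]
gripper_width: 0.0879
time_s: 2.77
tcp_pos: [0.6579, -0.2554, 0.0465]
eef_rot: [-178.8, -0.4, -84.7]
contact_force: [-0.4, 0.2, -0.8]
gripper_width: 0.0602
time_s: 2.93
tcp_pos: [0.658, -0.2556, 0.0472]
eef_rot: [-178.8, -0.5, -84.7]
contact_force: [-0.6, -0.1, -0.2]
gripper_width: 0.0465
```

```bash
python3 -m inch '[{"x":0,"y":0,"z":0,"yaw":0},{"x":0,"y":0,"z":0.05,"yaw":0},{"x":0,"y":0.1,"z":0.2,"yaw":0},{"x":0,"y":0,"z":0.2,"yaw":0}]' 0.35 20; python3 -m inch '[{"x":0,"y":0,"z":0.03,"yaw":0},{"x":0,"y":0,"z":0,"yaw":0},{"x":0,"y":0,"z":0,"yaw":0},{"x":0,"y":0,"z":0,"yaw":0}]' -1 20
```

```text
time_s: 3.27
tcp_pos: [0.6564, -0.256, 0.0362]
eef_rot: [-178.7, -0.5, -84.7]
contact_force: [-0.3, 0.4, -0.3]
gripper_width: 0.0588
time_s: 3.6
tcp_pos: [0.6557, -0.2559, 0.0333]
eef_rot: [-178.8, -0.5, -84.7]
contact_force: [-1.1, 0.4, 2.0]
gripper_width: 0.0457
```

```bash
python3 -m inch '[{"x":0,"y":0,"z":-0.6,"yaw":0},{"x":0,"y":0,"z":-1,"yaw":0},{"x":0,"y":0,"z":-1,"yaw":0},{"x":0,"y":0,"z":-1,"yaw":0},{"x":-0.5,"y":0,"z":-1,"yaw":1}]'; python3 -m inch '[{"x":-1,"y":0,"z":-0.5,"yaw":1},{"x":-1,"y":0,"z":0,"yaw":1},{"x":-1,"y":0,"z":0,"yaw":1},{"x":-1,"y":0,"z":0,"yaw":0.7},{"x":-1,"y":0,"z":0,"yaw":0}]'; python3 -m inch '[{"x":-1,"y":0,"z":0,"yaw":0},{"x":-1,"y":0,"z":0,"yaw":0},{"x":-1,"y":0,"z":0,"yaw":0},{"x":-1,"y":0,"z":0,"yaw":0}]'
```

```text
time_s: 4.02
tcp_pos: [0.6468, -0.243, 0.1429]
eef_rot: [-179.7, -0.2, -88.8]
contact_force: [0.7, 0.5, -0.8]
gripper_width: 0.0464
time_s: 4.43
tcp_pos: [0.6634, -0.1191, 0.1646]
eef_rot: [-179.0, 0.0, -104.9]
contact_force: [-0.7, -0.8, -1.1]
gripper_width: 0.0464
time_s: 4.77
tcp_pos: [0.689, -0.0175, 0.1654]
eef_rot: [-179.0, 0.1, -105.0]
contact_force: [0.5, -0.2, -0.0]
gripper_width: 0.0463
```

```bash
python3 -m inch '[{"x":-1,"y":0.8,"z":0,"yaw":-0.3},{"x":-1,"y":0.8,"z":0,"yaw":0},{"x":-1,"y":0.8,"z":0,"yaw":0},{"x":-1,"y":0.8,"z":0,"yaw":0},{"x":-1,"y":0.8,"z":0,"yaw":0}]'; python3 -m inch '[{"x":-1,"y":0.8,"z":0,"yaw":0},{"x":0,"y":0,"z":0,"yaw":0},{"x":0,"y":0,"z":0,"yaw":0}]'
cat > w.py <<'E'
from fit import *
def rep(f):
    th,ex,ey,u,v,z=cradle(f,th0=-13.5); print(f,'th',round(th,2))
    k=(z>.0725)&(z<.079)
    for s in (-1,1):
        kk=k&(v*s>.09)&(v*s<.115)
        if kk.sum()>20:
            a=np.polyfit(u[kk],v[kk],1); print('jaw',s,kk.sum(),'slope deg',np.degrees(np.arctan(a[0])).round(2),'u',np.percentile(u[kk],[.5,99.5]).round(4),'v',np.percentile(v[kk],[1,50,99]).round(4))
    k=(z>.040)&(z<.0465)&(abs(v)<.075)
    for s in (-1,1):
        kk=k&(u*s>.02)&(u*s<.045)
        if kk.sum()>20:
            a=np.polyfit(v[kk],u[kk],1); print('wall',s,kk.sum(),np.percentile(u[kk],[1,50,99]).round(4),'slope',-np.degrees(a[0]).round(2))
    k=(abs(z-.080)<.004)&(np.hypot(u,v)<.035)
    if k.sum()>30: print('wide',[np.round(x,4) for x in cv2.minEnclosingCircle(np.c_[u,v][k].astype(np.float32)*1000)])
E
python3 - <<'E'
from w import *
cap('wrist','wrist3'); print(r.get_state()['tcp_pos'],r.get_state()['eef_rot']); rep('wrist3'); cap('scene','scene3')
E
```

```text
time_s: 5.18
tcp_pos: [0.6218, 0.1338, 0.1615]
eef_rot: [-179.1, -0.0, -103.9]
contact_force: [0.6, 1.3, -1.3]
gripper_width: 0.046
time_s: 5.43
tcp_pos: [0.6046, 0.1698, 0.1613]
eef_rot: [-179.1, 0.0, -103.5]
contact_force: [-0.1, 0.1, -0.0]
gripper_width: 0.0457
[0.60476711 0.16966592 0.16127984] [-1.79149582e+02  3.57925227e-02 -1.03571198e+02]
wrist3 th -12.3
wall -1 1039 [-0.0336 -0.0298 -0.0261] slope -1.39
wall 1 1161 [0.0282 0.0319 0.036 ] slope -1.44
wide [array([1.3582, 3.373 ]), np.float64(24.9641)]
```

View pics/wrist3.png

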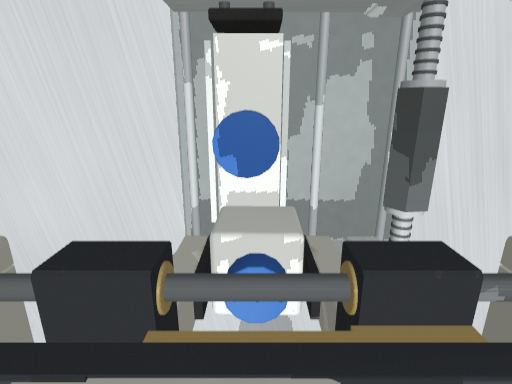

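```bash
python3 - <<'E'
from w import *
p,W=cloud('wrist3'); q=W.reshape(-1,3); c=p.reshape(-1,3).astype(int); k=np.isfinite(q[:,0]); q=q[k];c=c[k]
t=np.radians(-13.7); ex=np.array([np.cos(t),np.sin(t)]); ey=np.array([-ex[1],ex[0]])
d=q[:,:2]-[.6,.115]; u=d@ex; v=d@ey; z=q[:,2]
k=(z>.040)&(z<.0465)&(v<.03)&(v>-.09)
for s in (-1,1):
    kk=k&(u*s>.022)&(u*s<.04); print('wall',s,np.percentile(u[kk],[2,50,98]).round(4),'vmin',np.percentile(v[kk],[0.3,1]).round(4), -np.degrees(np.polyfit(v[kk],u[kk],1)[0]).round(2),np.median(z[kk]))
k=(abs(z-.080)<.004)&(np.hypot(u,v)<.035); print('wide',cv2.minEnclosingCircle(np.c_[u,v][k].astype(np.float32)*1000))
k=(z>.06)&(z<.09)&(v<-.06)&(c.sum(1)<130)&(abs(u)<.03); print('pad',k.sum(),np.percentile(v[k],[2,50,98]).round(4),np.percentile(u[k],[2,98]).round(4),np.median(z[k]))
k=(z>.072)&(z<.08)&(v<-.085)&(v>-.13); print('jaw',k.sum(),np.percentile(v[k],[1,50,99]).round(4) if k.sum() else '')
k=(abs(u+.110)<.03)&(z>.095)&(z<.125)&(abs(v)<.036); print('sleeve',k.sum())
for lo in np.arange(-.13,-.085,.003):
    m=k&(u>=lo)&(u<lo+.003)
    if m.sum()>10: print(round(lo+.0015,4),np.median(z[m]).round(4),m.sum())
k=(z>.105)&(z<.125)&(u<-.09)&(abs(v)<.05); print('sl v',np.percentile(v[k],[1,99]))
st=r.get_state(); d=st['tcp_pos'][:2]-[.6,.115]; print('tcp',d@ex,d@ey)
k=(z>.15)&(z<.17); 
k=(abs(u-d@ex)<.03)&(abs(v-d@ey)<.035)&(z>.165)&(z<.20)&(c[:,2]>c[:,0]*1.5)&(c[:,2]>60); print('cap',cv2.minEnclosingCircle(np.c_[u,v][k].astype(np.float32)*1000),np.median(z[k]))
E
```

```text
wall -1 [-0.0321 -0.0295 -0.0272] vmin [-0.076  -0.0723] 0.09 0.04518354697472993
wall 1 [0.0297 0.0321 0.0347] vmin [-0.0794 -0.0748] -0.53 0.045076452235602804
wide ((1.2753914594650269, 3.405144453048706), 24.964099884033203)
pad 1207 [-0.0857 -0.081  -0.079 ] [-0.0221  0.0246] 0.07467844177878594
jaw 269 [-0.0875 -0.0861 -0.085 ]
sleeve 5675
-0.1195 0.1171 57
-0.1165 0.1179 535
-0.1135 0.1182 537
-0.1105 0.1187 536
-0.1075 0.1191 555
-0.1045 0.1195 564
-0.1015 0.118 911
-0.0985 0.1143 903
-0.0955 0.1105 862
-0.0925 0.1082 215
sl v [-0.04848426  0.04765941]
tcp -0.007683362402129709 0.05346607854931475
cap ((-7.869374752044678, 55.44625473022461), 15.398805618286133) 0.18995563176203145
```

```bash
python3 -m inch '[{"x":0,"y":-0.4,"z":0,"yaw":0},{"x":0,"y":0,"z":0.8,"yaw":0},{"x":0,"y":0,"z":0.9,"yaw":0},{"x":0,"y":0,"z":0,"yaw":0},{"x":0,"y":0,"z":0,"yaw":0}]'; cat > c.py <<'E'
from h import *
t=np.radians(-13.7); ex=np.array([np.cos(t),np.sin(t)]); ey=np.array([-ex[1],ex[0]]); O=np.array([.6,.115])+.0013*ex+.0015*ey
s=r.get_state(); d=s['tcp_pos'][:2]-O
print('cradle mm',(d@ex*1e3).round(1),(d@ey*1e3).round(1),'z',(s['tcp_pos'][2]*1e3).round(1),s['eef_rot'].round(1),'F',(s['contact_force'][:2]@ex).round(1),(s['contact_force'][:2]@ey).round(1),s['contact_force'][2].round(1),'w',s['gripper_width'].round(4),'t',s['time_s'])
E
python3 c.py
```

```text
time_s: 5.95
tcp_pos: [0.6206, 0.1617, 0.1194]
eef_rot: [-179.0, 0.1, -103.9]
contact_force: [0.6, -0.6, -0.5]
gripper_width: 0.0459Traceback (most recent call last):
  File "c.py", line 4, in <module>
    print('cradle mm',(d@ex*1e3).round(1),(d@ey*1e3).round(1),'z',(s['tcp_pos'][2]*1e3).round(1),s['eef_rot'].round(1),'F',(s['contact_force'][:2]@ex).round(1),(s['contact_force'][:2]@ey).round(1),s['contact_force'][2].round(1),'w',s['gripper_width'].round(4),'t',s['time_s'])
                                                                                                                                                                                                                                        ^^^^^^^^^^^^^^^^^^^^^^^^
AttributeError: 'float' object has no attribute 'round'
```

```bash
sed -i "s/s\['gripper_width'\].round(4)/round(s['gripper_width'],4)/" c.py; python3 c.py
```

```text
cradle mm 7.7 48.8 z 119.4 [-1.790e+02  1.000e-01 -1.039e+02] F 0.8 -0.4 -0.5 w 0.0459 t 5.95
```

```bash
python3 -m inch '[{"x":-0.14,"y":0.27,"z":0,"yaw":0},{"x":0,"y":0,"z":0.7,"yaw":0},{"x":0,"y":0,"z":0,"yaw":0},{"x":0,"y":0,"z":0,"yaw":0}]'; python3 c.py
```

```text
time_s: 6.28
tcp_pos: [0.6174, 0.1657, 0.1053]
eef_rot: [-178.8, 0.2, -104.1]
contact_force: [0.4, 0.6, -0.6]
gripper_width: 0.0458
cradle mm 3.6 51.8 z 105.3 [-178.8    0.2 -104.1] F 0.2 0.7 -0.6 w 0.0458 t 6.2833
```

```bash
python3 -m inch '[{"x":0,"y":0.13,"z":0.5,"yaw":-0.05},{"x":0,"y":0,"z":0.5,"yaw":0},{"x":0,"y":0,"z":0,"yaw":0},{"x":0,"y":0,"z":0,"yaw":0}]'; python3 c.py
```

```text
time_s: 6.62
tcp_pos: [0.6169, 0.1676, 0.0844]
eef_rot: [-178.5, 0.4, -103.9]
contact_force: [-0.0, 0.4, -0.3]
gripper_width: 0.0461
cradle mm 2.6 53.6 z 84.4 [-178.5    0.4 -103.9] F -0.1 0.4 -0.3 w 0.0461 t 6.6167
```

```bash
python3 -m inch '[{"x":0.05,"y":0.04,"z":0.5,"yaw":0},{"x":0,"y":0,"z":0.2,"yaw":0},{"x":0,"y":0,"z":0,"yaw":0},{"x":0,"y":0,"z":0,"yaw":0}]'; python3 c.py
```

```text
time_s: 6.95
tcp_pos: [0.6178, 0.1674, 0.0695]
eef_rot: [-178.4, 0.5, -103.8]
contact_force: [-0.4, -0.3, -1.7]
gripper_width: 0.0458
cradle mm 3.6 53.6 z 69.5 [-178.4    0.5 -103.8] F -0.3 -0.4 -1.7 w 0.0458 t 6.95
```

```bash
python3 -m inch '[{"x":0.04,"y":0.05,"z":0.2,"yaw":0},{"x":0,"y":0.05,"z":0.06,"yaw":0},{"x":0,"y":0,"z":0,"yaw":0},{"x":0,"y":0,"z":0,"yaw":0}]'; python3 c.py
```

```text
time_s: 7.28
tcp_pos: [0.616, 0.1674, 0.064]
eef_rot: [-178.3, 0.6, -103.8]
contact_force: [-0.3, 0.1, -1.4]
gripper_width: 0.046
cradle mm 1.9 53.2 z 64.0 [-178.3    0.6 -103.8] F -0.3 0.0 -1.4 w 0.046 t 7.2833
```

```bash
python3 -m inch '[{"x":0,"y":0,"z":0,"yaw":0},{"x":0,"y":0,"z":0,"yaw":0},{"x":0,"y":0,"z":0,"yaw":0},{"x":0,"y":0,"z":0,"yaw":0}]' 0.5; python3 -m inch '[{"x":0,"y":0,"z":-0.4,"yaw":0},{"x":0,"y":0,"z":-0.8,"yaw":0},{"x":0,"y":0,"z":-1,"yaw":0},{"x":0,"y":0,"z":-1,"yaw":0},{"x":0.3,"y":0,"z":-0.6,"yaw":0}]' 1;python3 -m inch '[{"x":1,"y":0,"z":0,"yaw":0},{"x":1,"y":0,"z":0,"yaw":0},{"x":1,"y":0,"z":0,"yaw":0},{"x":1,"y":0,"z":0,"yaw":0},{"x":1,"y":0,"z":0,"yaw":0}]'; python3 c.py; python3 - <<'E'
from h import *
cap('side','side4')
a=cv2.imread('pics/side4.png')[130:240,160:300];cv2.imwrite('pics/c4.png',cv2.resize(a,None,fx=5,fy=5,interpolation=2))
E
```

```text
time_s: 7.62
tcp_pos: [0.6167, 0.1678, 0.0651]
eef_rot: [-178.2, 0.6, -103.8]
contact_force: [-0.1, -0.5, 0.2]
gripper_width: 0.0644
time_s: 8.03
tcp_pos: [0.6098, 0.1595, 0.1616]
eef_rot: [-178.5, 0.3, -103.8]
contact_force: [1.4, 0.9, 0.6]
gripper_width: 0.0869
time_s: 8.45
tcp_pos: [0.5835, 0.0387, 0.1717]
eef_rot: [-177.8, 0.8, -103.4]
contact_force: [0.5, 0.0, 0.4]
gripper_width: 0.0875
cradle mm 0.7 -79.5 z 171.7 [-177.8    0.8 -103.4] F 0.4 0.1 0.4 w 0.0875 t 8.45
```

View pics/c4.png

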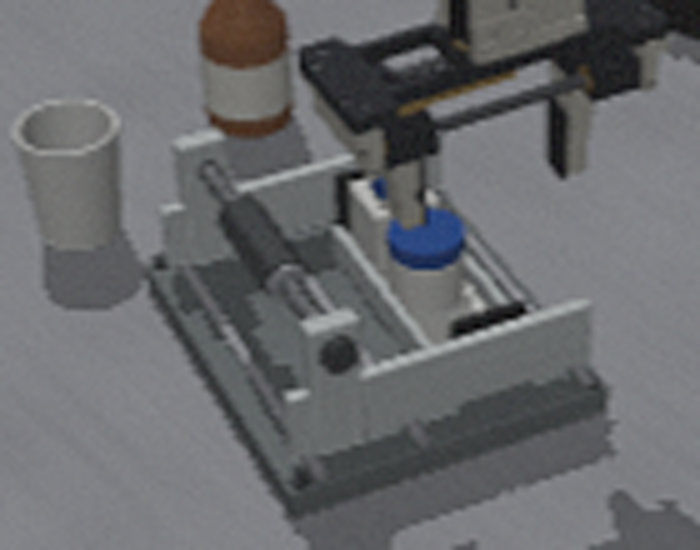

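The crop shows the square bottle standing upright between the +y pad and the wide pot. Next is the round pot.

```bash
python3 -m inch '[{"x":1,"y":-0.15,"z":0,"yaw":0},{"x":1,"y":-0.15,"z":0,"yaw":0},{"x":1,"y":-0.15,"z":0,"yaw":0},{"x":1,"y":-0.15,"z":0,"yaw":0},{"x":1,"y":-0.15,"z":0,"yaw":0}]' 1;python3 -m inch '[{"x":1,"y":-0.15,"z":0,"yaw":0},{"x":1,"y":-0.15,"z":0,"yaw":0},{"x":1,"y":-0.15,"z":0,"yaw":0},{"x":1,"y":-0.15,"z":0,"yaw":0},{"x":0,"y":0,"z":0,"yaw":0}]'; python3 -m inch '[{"x":0,"y":0,"z":0,"yaw":0}]';  python3 - <<'E'
from h import *
cap('wrist','wrist5'); print(r.get_state()['tcp_pos'],r.get_state()['eef_rot'])
p,W=cloud('wrist5'); q=W.reshape(-1,3); q=q[np.isfinite(q[:,0])]
k=(abs(q[:,2]-.062)<.006)&(np.hypot(q[:,0]-.5526,q[:,1]+.3055)<.035); print(k.sum(),cv2.minEnclosingCircle((q[k,:2]*1000).astype(np.float32)),q[k].mean(0))
E
```

```text
time_s: 8.92
tcp_pos: [0.5708, -0.094, 0.1765]
eef_rot: [-177.5, 0.9, -103.3]
contact_force: [0.1, 1.0, 0.9]
gripper_width: 0.0877
time_s: 9.33
tcp_pos: [0.5614, -0.2031, 0.1809]
eef_rot: [-177.3, 0.9, -103.4]
contact_force: [-1.3, -0.1, 0.7]
gripper_width: 0.0879
time_s: 9.42
tcp_pos: [0.5612, -0.2042, 0.1816]
eef_rot: [-177.2, 0.9, -103.5]
contact_force: [0.4, 0.8, -0.4]
gripper_width: 0.0874
[ 0.56130018 -0.20396863  0.1817268 ] [-177.21449658    0.88527907 -103.44133057]
2663 ((553.2056274414062, -304.5326843261719), 22.863916397094727) [ 0.55285274 -0.30496439  0.06213345]
```

```bash
python3 -m inch '[{"x":1,"y":-0.05,"z":0,"yaw":0},{"x":1,"y":-0.1,"z":0,"yaw":0},{"x":1,"y":-0.1,"z":0.3,"yaw":0},{"x":0.9,"y":-0.1,"z":0.5,"yaw":0},{"x":0,"y":0,"z":0.5,"yaw":0}]' 1;python3 -m inch '[{"x":0,"y":0,"z":0,"yaw":0},{"x":0,"y":0,"z":0,"yaw":0}]'
```

```text
time_s: 9.88
tcp_pos: [0.5526, -0.2998, 0.1535]
eef_rot: [-176.7, 0.9, -102.9]
contact_force: [0.9, 0.6, -0.1]
gripper_width: 0.0872
time_s: 10.05
tcp_pos: [0.5517, -0.299, 0.1517]
eef_rot: [-176.9, 0.9, -103.0]
contact_force: [-0.1, 0.5, 0.5]
gripper_width: 0.0872
```

```bash
python3 -m inch '[{"x":0.2,"y":0.15,"z":0.8,"yaw":0.1},{"x":0,"y":0,"z":1,"yaw":0},{"x":0,"y":0,"z":1,"yaw":0},{"x":0,"y":0,"z":0.7,"yaw":0},{"x":0,"y":0,"z":0,"yaw":0}]' 1;python3 -m inch '[{"x":0,"y":0,"z":0,"yaw":0}]'
```

```text
time_s: 10.47
tcp_pos: [0.5574, -0.2987, 0.0685]
eef_rot: [-176.3, 0.9, -103.0]
contact_force: [0.2, 0.6, -0.4]
gripper_width: 0.0876
time_s: 10.55
tcp_pos: [0.5579, -0.2978, 0.0691]
eef_rot: [-176.4, 0.9, -102.9]
contact_force: [-0.4, 0.6, -0.1]
gripper_width: 0.0878
```

```bash
python3 -m inch '[{"x":0.33,"y":0.22,"z":0,"yaw":0},{"x":0,"y":0,"z":0.7,"yaw":0.1},{"x":0.05,"y":0,"z":0.7,"yaw":0},{"x":0,"y":0,"z":0,"yaw":0},{"x":0,"y":0,"z":0,"yaw":0}]' 1
```

```text
time_s: 10.97
tcp_pos: [0.5571, -0.3061, 0.0424]
eef_rot: [-175.7, 0.8, -103.0]
contact_force: [0.9, 0.2, 0.5]
gripper_width: 0.0876
```

```bash
python3 -m inch '[{"x":0,"y":0.17,"z":0.1,"yaw":0},{"x":0,"y":0,"z":0.05,"yaw":0},{"x":0,"y":0,"z":0,"yaw":0},{"x":0,"y":0,"z":0,"yaw":0},{"x":0,"y":0,"z":0,"yaw":0}]' -1 15; python3 -m inch '[{"x":0,"y":0,"z":0,"yaw":0},{"x":0,"y":0,"z":0,"yaw":0},{"x":0,"y":0,"z":0,"yaw":0}]'
```

```text
time_s: 11.38
tcp_pos: [0.5549, -0.3057, 0.0439]
eef_rot: [-175.3, 0.8, -102.9]
contact_force: [-0.6, 0.1, 0.2]
gripper_width: 0.0597
time_s: 11.63
tcp_pos: [0.5551, -0.3057, 0.0447]
eef_rot: [-175.3, 0.8, -102.9]
contact_force: [0.5, 0.8, 0.8]
gripper_width: 0.047
```

```bash
python3 -m inch '[{"x":0,"y":0,"z":-0.6,"yaw":0},{"x":0,"y":0,"z":-1,"yaw":0},{"x":0,"y":0,"z":-1,"yaw":0},{"x":0,"y":0,"z":-1,"yaw":0},{"x":-0.5,"y":0,"z":-1,"yaw":0}]'; python3 -m inch '[{"x":-1,"y":0.15,"z":-0.5,"yaw":0},{"x":-1,"y":0.15,"z":0,"yaw":0},{"x":-1,"y":0.15,"z":0,"yaw":0},{"x":-1,"y":0.15,"z":0,"yaw":0},{"x":-1,"y":0.15,"z":0,"yaw":0}]';  python3 -m inch '[{"x":-1,"y":0.15,"z":0,"yaw":0},{"x":-1,"y":0.15,"z":0,"yaw":0},{"x":-1,"y":0.15,"z":0,"yaw":0},{"x":-1,"y":0.15,"z":0,"yaw":0},{"x":0,"y":0,"z":0,"yaw":0}]';python3 c.py
```

```text
time_s: 12.05
tcp_pos: [0.5432, -0.2925, 0.1546]
eef_rot: [-176.2, 0.9, -103.1]
contact_force: [1.0, -0.7, -1.2]
gripper_width: 0.0468
time_s: 12.47
tcp_pos: [0.5551, -0.1658, 0.1753]
eef_rot: [-175.6, 0.9, -103.4]
contact_force: [0.4, 0.4, -1.9]
gripper_width: 0.0476
time_s: 12.88
tcp_pos: [0.5632, -0.0568, 0.1756]
eef_rot: [-175.6, 0.9, -103.3]
contact_force: [0.3, -0.1, -1.1]
gripper_width: 0.047
cradle mm 3.7 -177.1 z 175.6 [-175.6    0.9 -103.3] F 0.3 -0.0 -1.1 w 0.047 t 12.8833
```

```bash
python3 -m inch '[{"x":-1,"y":0,"z":0,"yaw":0},{"x":-1,"y":0.1,"z":0,"yaw":0},{"x":-1,"y":0.1,"z":0,"yaw":0},{"x":-1,"y":0.1,"z":0,"yaw":0},{"x":-1,"y":0.1,"z":0,"yaw":0}]';  python3 -m inch '[{"x":0,"y":0,"z":0,"yaw":0},{"x":0,"y":0,"z":0,"yaw":0}]';python3 c.py; python3 - <<'E'
from h import *
cap('wrist','wrist6');cap('side','side6')
E
```

```text
time_s: 13.3
tcp_pos: [0.5808, 0.0696, 0.176]
eef_rot: [-175.8, 0.9, -103.4]
contact_force: [0.1, -0.3, -1.0]
gripper_width: 0.0466
time_s: 13.47
tcp_pos: [0.5815, 0.0736, 0.1754]
eef_rot: [-175.8, 0.9, -103.2]
contact_force: [-0.1, 0.5, -1.0]
gripper_width: 0.047
cradle mm -9.5 -46.1 z 175.4 [-175.8    0.9 -103.2] F -0.2 0.5 -1.0 w 0.047 t 13.4667
```

```bash
python3 -m inch '[{"x":0.24,"y":0,"z":0.5,"yaw":0.1},{"x":0,"y":0,"z":0.9,"yaw":0},{"x":0,"y":0,"z":0.6,"yaw":0},{"x":0,"y":0,"z":0,"yaw":0},{"x":0,"y":0,"z":0,"yaw":0}]';python3 c.py
```

```text
time_s: 13.98
tcp_pos: [0.5842, 0.0623, 0.1254]
eef_rot: [-175.7, 1.0, -103.9]
contact_force: [-0.2, -0.1, -0.1]
gripper_width: 0.0471
cradle mm -4.2 -56.5 z 125.4 [-175.7    1.  -103.9] F -0.1 -0.1 -0.1 w 0.0471 t 13.9833
```

```bash
python3 -m inch '[{"x":-0.18,"y":-0.12,"z":0,"yaw":0},{"x":0,"y":0,"z":0.5,"yaw":0},{"x":0,"y":0,"z":0.3,"yaw":0},{"x":0,"y":0,"z":0,"yaw":0},{"x":0,"y":0,"z":0,"yaw":0}]';python3 c.py
```

```text
time_s: 14.4
tcp_pos: [0.5927, 0.0654, 0.1096]
eef_rot: [-175.4, 1.1, -104.0]
contact_force: [-0.8, -0.4, -0.9]
gripper_width: 0.0472
cradle mm 3.4 -51.4 z 109.6 [-175.4    1.1 -104. ] F -0.6 -0.5 -0.9 w 0.0472 t 14.4
```

```bash
python3 -m inch '[{"x":0,"y":0.14,"z":0.5,"yaw":0},{"x":0,"y":0,"z":0.5,"yaw":-0.05},{"x":0,"y":0,"z":0,"yaw":0},{"x":0,"y":0,"z":0,"yaw":0}]';python3 c.py
```

```text
time_s: 14.73
tcp_pos: [0.5937, 0.0672, 0.0878]
eef_rot: [-175.1, 1.2, -103.8]
contact_force: [0.7, -0.3, -0.9]
gripper_width: 0.0467
cradle mm 3.9 -49.5 z 87.8 [-175.1    1.2 -103.8] F 0.8 -0.2 -0.9 w 0.0467 t 14.7333
```

```bash
python3 -m inch '[{"x":0.1,"y":0.08,"z":0.4,"yaw":0},{"x":0,"y":0,"z":0.15,"yaw":0},{"x":0,"y":0,"z":0,"yaw":0},{"x":0,"y":0,"z":0,"yaw":0}]';python3 c.py
```

```text
time_s: 15.07
tcp_pos: [0.5934, 0.0655, 0.0751]
eef_rot: [-175.0, 1.3, -103.7]
contact_force: [-0.7, 0.4, -1.0]
gripper_width: 0.0471
cradle mm 4.0 -51.1 z 75.1 [-175.     1.3 -103.7] F -0.8 0.3 -1.0 w 0.0471 t 15.0667
```

```bash
python3 -m inch '[{"x":0,"y":0,"z":0,"yaw":0},{"x":0,"y":0,"z":0,"yaw":0},{"x":0,"y":0,"z":0,"yaw":0},{"x":0,"y":0,"z":0,"yaw":0}]' 0.5; python3 -m inch '[{"x":0,"y":0,"z":-0.4,"yaw":0},{"x":0,"y":0,"z":-0.8,"yaw":0},{"x":0,"y":0,"z":-1,"yaw":0},{"x":0,"y":0,"z":-1,"yaw":0},{"x":0,"y":0,"z":-1,"yaw":0}]'; python3 c.py
```

```text
time_s: 15.4
tcp_pos: [0.5944, 0.0658, 0.0764]
eef_rot: [-174.9, 1.4, -103.7]
contact_force: [-0.6, 0.7, -0.1]
gripper_width: 0.0643
time_s: 15.82
tcp_pos: [0.5813, 0.0642, 0.1816]
eef_rot: [-175.4, 1.0, -103.8]
contact_force: [0.5, 0.3, -0.4]
gripper_width: 0.0657
cradle mm -7.5 -55.3 z 181.6 [-175.4    1.  -103.8] F 0.4 0.4 -0.4 w 0.0657 t 15.8167
```

```bash
python3 -m inch '[{"x":-0.75,"y":0.9,"z":0,"yaw":0},{"x":-0.75,"y":0.9,"z":0,"yaw":0},{"x":-0.75,"y":0.9,"z":0,"yaw":0},{"x":0,"y":0,"z":0,"yaw":-1},{"x":0,"y":0,"z":0,"yaw":-1}]' -1 15
python3 -m inch '[{"x":0,"y":0,"z":0,"yaw":-1},{"x":0,"y":0,"z":0,"yaw":-1},{"x":0,"y":0,"z":0,"yaw":-1},{"x":0,"y":0,"z":0,"yaw":-1},{"x":0,"y":0,"z":0,"yaw":-1}]'
python3 -m inch '[{"x":0,"y":0,"z":0,"yaw":-1},{"x":0,"y":0,"z":0,"yaw":-1},{"x":0,"y":0,"z":0,"yaw":-1},{"x":0,"y":0,"z":0,"yaw":-1},{"x":0,"y":0,"z":0,"yaw":-1}]'
python3 -m inch '[{"x":0,"y":0,"z":0,"yaw":-1},{"x":0,"y":0,"z":0,"yaw":-1},{"x":0,"y":0,"z":0,"yaw":-1},{"x":0,"y":0,"z":0,"yaw":-1},{"x":0,"y":0,"z":0,"yaw":-1}]'; python3 c.py; python3 - <<'E'
from h import *
cap('side','side7');cap('wrist','wrist7')
a=cv2.imread('pics/side7.png')[130:240,160:300];b=cv2.imread('pics/wrist7.png')
cv2.imwrite('pics/c7.png',np.hstack([cv2.resize(a,(487,384),interpolation=2),b])[:,:][:, :].copy() if 0 else cv2.resize(np.vstack([cv2.resize(a,(512,402),interpolation=2)]),None,fx=1,fy=1))
E
```

```text
time_s: 16.23
tcp_pos: [0.5314, 0.1386, 0.1906]
eef_rot: [-174.4, 0.9, -95.8]
contact_force: [0.8, -0.2, 0.1]
gripper_width: 0.038
time_s: 16.65
tcp_pos: [0.5307, 0.1403, 0.1967]
eef_rot: [-174.1, -1.0, -74.7]
contact_force: [-0.2, 0.1, 0.2]
gripper_width: 0.0046
time_s: 17.07
tcp_pos: [0.5307, 0.1404, 0.2021]
eef_rot: [-174.6, -3.1, -53.7]
contact_force: [0.4, -0.7, 0.1]
gripper_width: 0.0006
time_s: 17.48
tcp_pos: [0.5306, 0.1403, 0.2075]
eef_rot: [-175.8, -5.0, -32.7]
contact_force: [-0.3, -0.5, 0.4]
gripper_width: 0.0004
cradle mm -74.7 6.7 z 207.5 [-175.8   -5.   -32.7] F -0.2 -0.6 0.4 w 0.0004 t 17.4833
```

View pics/c7.png

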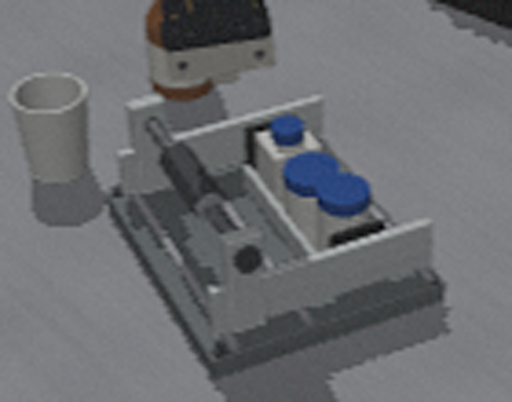

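The crop shows square bottle, wide pot and round pot upright in the row between the pads. I now align the closed gripper with the sleeve.

```bash
cat >> c.py <<'E'
from scipy.spatial.transform import Rotation as Q
R=Q.from_euler('xyz',s['eef_rot'],degrees=True).as_matrix()
B=np.array([[*ex,0],[*ey,0],[0,0,1]]); A=B@R
p=np.array([d@ex,d@ey,s['tcp_pos'][2]])*1e3; tip=p+A[:,2]*11
print('toolaxes in cradle x:',A[:,0].round(3),'y:',A[:,1].round(3),'z:',A[:,2].round(3),'tip rel sleeve',(tip-[-110,0,105]).round(1),'left edge',(tip-A[:,0]*9.5-[-110,0,105]).round(1))
E
python3 -m inch '[{"x":0,"y":0,"z":0.15,"yaw":-1},{"x":0,"y":0,"z":0.2,"yaw":-1},{"x":0,"y":0,"z":0.2,"yaw":-1},{"x":0,"y":0,"z":0.2,"yaw":-1},{"x":0,"y":0,"z":0.2,"yaw":-0.6}]'; python3 c.py
```

```text
time_s: 18.0
tcp_pos: [0.5341, 0.1411, 0.1876]
eef_rot: [-177.3, -6.3, -14.4]
contact_force: [-0.7, 0.7, 0.0]
gripper_width: 0.0003
cradle mm -71.5 8.3 z 187.6 [-177.3   -6.3  -14.4] F -0.8 0.5 0.0 w 0.0003 t 18.0
toolaxes in cradle x: [ 0.994 -0.013  0.109] y: [-0.008 -0.999 -0.047] z: [ 0.11   0.046 -0.993] tip rel sleeve [39.7  8.8 71.7] left edge [30.2  8.9 70.6]
```

```bash
python3 -m inch '[{"x":-0.45,"y":0.25,"z":0.6,"yaw":0},{"x":-0.45,"y":0.25,"z":0.7,"yaw":0},{"x":0,"y":0,"z":0.5,"yaw":0},{"x":0,"y":0,"z":0.2,"yaw":0},{"x":0,"y":0,"z":0,"yaw":0}]'; python3 c.py
```

```text
time_s: 18.42
tcp_pos: [0.5151, 0.1355, 0.1354]
eef_rot: [-177.1, -6.4, -15.0]
contact_force: [-0.5, -0.2, 0.2]
gripper_width: 0.0004
cradle mm -88.6 -1.7 z 135.4 [-177.1   -6.4  -15. ] F -0.5 -0.3 0.2 w 0.0004 t 18.4167
toolaxes in cradle x: [ 0.994 -0.023  0.111] y: [-0.018 -0.999 -0.05 ] z: [ 0.112  0.048 -0.993] tip rel sleeve [22.6 -1.1 19.4] left edge [13.2 -0.9 18.4]
```

Good position. Stroke 1: press down.

```bash
python3 -m inch '[{"x":0,"y":0,"z":0.5,"yaw":0},{"x":0,"y":0,"z":0.3,"yaw":0}]'; python3 c.py;  python3 -m inch '[{"x":0,"y":0,"z":0.25,"yaw":0},{"x":0,"y":0,"z":0.25,"yaw":0}]'; python3 c.py; python3 -m inch '[{"x":-0.02,"y":0,"z":0.25,"yaw":0},{"x":-0.02,"y":0,"z":0.25,"yaw":0}]'; python3 c.py
```

```text
time_s: 18.58
tcp_pos: [0.5192, 0.1369, 0.1178]
eef_rot: [-176.9, -6.5, -15.2]
contact_force: [-0.7, -0.1, 0.6]
gripper_width: 0.0008
cradle mm -85.0 0.6 z 117.8 [-176.9   -6.5  -15.2] F -0.7 -0.3 0.6 w 0.0008 t 18.5833
toolaxes in cradle x: [ 0.993 -0.026  0.114] y: [-0.02  -0.998 -0.053] z: [ 0.115  0.051 -0.992] tip rel sleeve [26.2  1.2  1.9] left edge [16.8  1.4  0.8]
time_s: 18.75
tcp_pos: [0.5219, 0.1377, 0.106]
eef_rot: [-176.8, -6.6, -15.3]
contact_force: [-0.5, 1.7, 1.0]
gripper_width: 0.0009
cradle mm -82.6 2.1 z 106.0 [-176.8   -6.6  -15.3] F -0.9 1.6 1.0 w 0.0009 t 18.75
toolaxes in cradle x: [ 0.993 -0.027  0.115] y: [-0.021 -0.998 -0.055] z: [ 0.116  0.052 -0.992] tip rel sleeve [28.7  2.7 -9.9] left edge [ 19.3   2.9 -11. ]
time_s: 18.92
tcp_pos: [0.5234, 0.1387, 0.0933]
eef_rot: [-176.8, -6.7, -15.3]
contact_force: [-0.3, 0.6, -0.2]
gripper_width: 0.0004
cradle mm -81.4 3.4 z 93.3 [-176.8   -6.7  -15.3] F -0.4 0.5 -0.2 w 0.0004 t 18.9167
toolaxes in cradle x: [ 0.993 -0.028  0.116] y: [-0.022 -0.998 -0.056] z: [ 0.117  0.053 -0.992] tip rel sleeve [ 29.9   4.  -22.6] left edge [ 20.5   4.3 -23.8]
```

```bash
python3 -m inch '[{"x":0.1,"y":0.05,"z":-0.8,"yaw":0},{"x":0.1,"y":0.05,"z":-1,"yaw":0},{"x":0,"y":0,"z":-0.3,"yaw":0},{"x":0,"y":0,"z":0,"yaw":0}]'; python3 c.py
```

```text
time_s: 19.25
tcp_pos: [0.5203, 0.1331, 0.1437]
eef_rot: [-177.0, -6.5, -15.3]
contact_force: [0.2, 0.2, 0.5]
gripper_width: 0.0003
cradle mm -83.1 -2.8 z 143.7 [-177.    -6.5  -15.3] F 0.2 0.3 0.5 w 0.0003 t 19.25
toolaxes in cradle x: [ 0.993 -0.028  0.113] y: [-0.023 -0.998 -0.051] z: [ 0.114  0.048 -0.992] tip rel sleeve [28.2 -2.3 27.7] left edge [18.8 -2.  26.7]
```

```bash
python3 -m inch '[{"x":-0.36,"y":0,"z":0.1,"yaw":0},{"x":0,"y":0,"z":0.1,"yaw":0},{"x":0,"y":0,"z":0,"yaw":0}]'; python3 c.py
```

```text
time_s: 19.5
tcp_pos: [0.5113, 0.1357, 0.136]
eef_rot: [-177.0, -6.5, -15.4]
contact_force: [0.5, -0.0, 0.2]
gripper_width: 0.0007
cradle mm -92.4 -2.4 z 136.0 [-177.    -6.5  -15.4] F 0.5 0.1 0.2 w 0.0007 t 19.5
toolaxes in cradle x: [ 0.993 -0.029  0.113] y: [-0.023 -0.998 -0.052] z: [ 0.114  0.049 -0.992] tip rel sleeve [18.9 -1.8 20.1] left edge [ 9.4 -1.6 19.1]
```

```bash
python3 -m inch '[{"x":-0.05,"y":0,"z":0.3,"yaw":0},{"x":-0.05,"y":0,"z":0.2,"yaw":0}]'; python3 c.py;  python3 -m inch '[{"x":-0.04,"y":0,"z":0.2,"yaw":0}]'; python3 c.py; python3 -m inch '[{"x":-0.04,"y":0,"z":0.2,"yaw":0}]'; python3 c.py
```

```text
time_s: 19.67
tcp_pos: [0.5125, 0.1374, 0.1242]
eef_rot: [-176.9, -6.7, -15.3]
contact_force: [3.7, -8.9, 23.4]
gripper_width: 0.0004
cradle mm -91.6 -0.4 z 124.2 [-176.9   -6.7  -15.3] F 5.7 -7.8 23.4 w 0.0004 t 19.6667
toolaxes in cradle x: [ 0.993 -0.027  0.117] y: [-0.021 -0.998 -0.054] z: [ 0.118  0.051 -0.992] tip rel sleeve [19.7  0.1  8.3] left edge [10.3  0.4  7.2]
time_s: 19.75
tcp_pos: [0.5153, 0.1386, 0.1211]
eef_rot: [-176.8, -7.0, -15.1]
contact_force: [5.6, -8.1, 21.4]
gripper_width: 0.0005
cradle mm -89.2 1.4 z 121.1 [-176.8   -7.   -15.1] F 7.3 -6.5 21.4 w 0.0005 t 19.75
toolaxes in cradle x: [ 0.992 -0.025  0.123] y: [-0.018 -0.998 -0.056] z: [ 0.124  0.053 -0.991] tip rel sleeve [22.2  2.   5.2] left edge [12.7  2.2  4.1]
time_s: 19.83
tcp_pos: [0.518, 0.1398, 0.1179]
eef_rot: [-176.7, -7.3, -15.0]
contact_force: [3.5, -4.4, 13.0]
gripper_width: 0.0004
cradle mm -86.9 3.1 z 117.9 [-176.7   -7.3  -15. ] F 4.4 -3.4 13.0 w 0.0004 t 19.8333
toolaxes in cradle x: [ 0.992 -0.023  0.128] y: [-0.015 -0.998 -0.058] z: [ 0.129  0.055 -0.99 ] tip rel sleeve [24.5  3.7  2. ] left edge [15.1  3.9  0.8]
```

```bash
python3 -m inch '[{"x":-0.12,"y":0.04,"z":0.15,"yaw":0}]'; python3 c.py;  python3 -m inch '[{"x":-0.1,"y":0.04,"z":0.2,"yaw":0}]'; python3 c.py; python3 -m inch '[{"x":-0.1,"y":0.04,"z":0.2,"yaw":0}]'; python3 c.py
```

```text
time_s: 19.92
tcp_pos: [0.5185, 0.1402, 0.1155]
eef_rot: [-176.6, -7.6, -14.9]
contact_force: [7.3, -11.7, 16.9]
gripper_width: 0.0004
cradle mm -86.5 3.7 z 115.5 [-176.6   -7.6  -14.9] F 9.8 -9.7 16.9 w 0.0004 t 19.9167
toolaxes in cradle x: [ 0.991 -0.021  0.133] y: [-0.013 -0.998 -0.059] z: [ 0.134  0.057 -0.989] tip rel sleeve [25.   4.3 -0.4] left edge [15.6  4.5 -1.7]
time_s: 20.0
tcp_pos: [0.5199, 0.141, 0.1122]
eef_rot: [-176.4, -8.0, -14.8]
contact_force: [7.1, -4.9, 13.6]
gripper_width: 0.0006
cradle mm -85.2 4.8 z 112.2 [-176.4   -8.   -14.8] F 8.1 -3.1 13.6 w 0.0006 t 20.0
toolaxes in cradle x: [ 0.99  -0.019  0.139] y: [-0.01  -0.998 -0.062] z: [ 0.14   0.06  -0.988] tip rel sleeve [26.3  5.4 -3.7] left edge [16.9  5.6 -5. ]
time_s: 20.08
tcp_pos: [0.521, 0.1418, 0.1083]
eef_rot: [-176.2, -8.3, -14.7]
contact_force: [6.2, -2.1, 6.6]
gripper_width: 0.0
cradle mm -84.4 5.8 z 108.3 [-176.2   -8.3  -14.7] F 6.5 -0.6 6.6 w 0.0 t 20.0833
toolaxes in cradle x: [ 0.989 -0.017  0.144] y: [-0.008 -0.998 -0.065] z: [ 0.145  0.063 -0.987] tip rel sleeve [27.2  6.5 -7.6] left edge [17.8  6.7 -8.9]
```

```bash
python3 -m inch '[{"x":0.2,"y":0,"z":-0.5,"yaw":0},{"x":0.1,"y":0.1,"z":-1,"yaw":0},{"x":0,"y":0.1,"z":-0.6,"yaw":0},{"x":0,"y":0,"z":0,"yaw":0}]'; python3 c.py; cat > sl.py <<'E'
from h import *
import sys
from scipy.optimize import minimize
t=np.radians(-13.7); ex=np.array([np.cos(t),np.sin(t)]); ey=np.array([-ex[1],ex[0]]); O=np.array([.6,.115])+.0013*ex+.0015*ey
def ang(f,vr=(-.036,.036)):
    p,W=cloud(f); q=W.reshape(-1,3); q=q[np.isfinite(q[:,0])]; d=q[:,:2]-O; u=(d@ex+.110)*1e3; v=d@ey; z=(q[:,2]-.105)*1e3
    k=(abs(u)<20)&(abs(z)<19)&(v>vr[0])&(v<vr[1])&(np.hypot(u,z)<20); u,z=u[k],z[k]
    best=(9e9,)
    for th in np.arange(0,60,1):
        be=np.radians(-th+60*np.arange(6))
        for du in np.arange(-4,4.1,.5):
            for dz in np.arange(-3,3.1,.5):
                s=np.max(np.cos(be)[:,None]*(u-du)+np.sin(be)[:,None]*(z-dz),0)-13.5
                e=np.minimum(abs(s),3).mean()
                if e<best[0]: best=(e,th,du,dz,len(u))
    return best
if __name__=='__main__':
    for f in sys.argv[1:]: print(f,ang(f),'deg mod 60')
E
python3 -c "
from h import *
cap('side','side8');cap('scene','scene8')"; python3 sl.py side0 side7 side8 wrist3 wrist6 scene8
```

```text
time_s: 20.42
tcp_pos: [0.5183, 0.1328, 0.1574]
eef_rot: [-176.5, -8.1, -14.6]
contact_force: [-0.1, 0.3, 0.4]
gripper_width: 0.0004
cradle mm -84.9 -3.6 z 157.4 [-176.5   -8.1  -14.6] F -0.2 0.3 0.4 w 0.0004 t 20.4167
toolaxes in cradle x: [ 0.99  -0.016  0.141] y: [-0.008 -0.998 -0.06 ] z: [ 0.141  0.058 -0.988] tip rel sleeve [26.7 -2.9 41.5] left edge [17.3 -2.8 40.2]
side0 (np.float64(0.9190310300034784), np.int64(23), np.float64(2.0), np.float64(0.5), 154) deg mod 60
side7 (np.float64(0.9903997285960849), np.int64(24), np.float64(2.0), np.float64(0.0), 155) deg mod 60
side8 (np.float64(1.145425522105371), np.int64(41), np.float64(2.0), np.float64(0.5), 141) deg mod 60
wrist3 (np.float64(0.5021871491861165), np.int64(22), np.float64(0.0), np.float64(0.5), 5665) deg mod 60
wrist6 (np.float64(0.5062651976928818), np.int64(22), np.float64(0.0), np.float64(0.0), 128) deg mod 60
scene8 (np.float64(1.450409585390445), np.int64(57), np.float64(0.0), np.float64(-1.5), 138) deg mod 60
```

```bash
python3 -m inch '[{"x":-0.3,"y":0,"z":0.5,"yaw":0},{"x":-0.2,"y":0,"z":0.4,"yaw":0},{"x":0,"y":0,"z":0,"yaw":0}]'; python3 c.py
```

```text
time_s: 20.77
tcp_pos: [0.5103, 0.1368, 0.1288]
eef_rot: [-176.6, -8.1, -14.6]
contact_force: [8.4, -4.6, 4.5]
gripper_width: 0.0005
cradle mm -93.6 -1.6 z 128.8 [-176.6   -8.1  -14.6] F 9.3 -2.5 4.5 w 0.0005 t 20.7667
toolaxes in cradle x: [ 0.99  -0.016  0.141] y: [-0.007 -0.998 -0.059] z: [ 0.142  0.058 -0.988] tip rel sleeve [17.9 -0.9 13. ] left edge [ 8.5 -0.8 11.6]
```

```bash
python3 -m inch '[{"x":0.05,"y":0,"z":0.25,"yaw":0}]'; python3 c.py | cut -c1-400;  python3 -m inch '[{"x":0.05,"y":0,"z":0.25,"yaw":0}]'; python3 c.py; python3 -m inch '[{"x":0,"y":0.02,"z":0.25,"yaw":0}]'; python3 c.py
```

```text
time_s: 20.85
tcp_pos: [0.5139, 0.1373, 0.1233]
eef_rot: [-176.5, -8.3, -14.5]
contact_force: [4.3, -1.6, 6.6]
gripper_width: 0.0005
cradle mm -90.3 -0.2 z 123.3 [-176.5   -8.3  -14.5] F 4.6 -0.5 6.6 w 0.0005 t 20.85
toolaxes in cradle x: [ 0.99  -0.014  0.144] y: [-0.005 -0.998 -0.06 ] z: [ 0.144  0.059 -0.988] tip rel sleeve [21.3  0.4  7.5] left edge [11.9  0.6  6.1]
time_s: 20.93
tcp_pos: [0.5172, 0.1378, 0.117]
eef_rot: [-176.5, -8.4, -14.4]
contact_force: [2.3, -0.7, 3.5]
gripper_width: 0.0005
cradle mm -87.1 1.0 z 117.0 [-176.5   -8.4  -14.4] F 2.4 -0.1 3.5 w 0.0005 t 20.9333
toolaxes in cradle x: [ 0.989 -0.013  0.146] y: [-0.004 -0.998 -0.061] z: [ 0.146  0.06  -0.987] tip rel sleeve [24.5  1.7  1.2] left edge [15.1  1.8 -0.2]
time_s: 21.02
tcp_pos: [0.5198, 0.1382, 0.1108]
eef_rot: [-176.4, -8.5, -14.4]
contact_force: [2.9, -0.8, 4.8]
gripper_width: 0.0003
cradle mm -84.7 2.1 z 110.8 [-176.4   -8.5  -14.4] F 3.0 -0.1 4.8 w 0.0003 t 21.0167
toolaxes in cradle x: [ 0.989 -0.012  0.148] y: [-0.002 -0.998 -0.062] z: [ 0.148  0.061 -0.987] tip rel sleeve [26.9  2.7 -5. ] left edge [17.5  2.8 -6.4]
```

```bash
python3 -m inch '[{"x":0.15,"y":0,"z":-0.6,"yaw":0},{"x":0,"y":0.05,"z":-0.8,"yaw":0},{"x":0,"y":0,"z":0,"yaw":0}]'; python3 c.py;python3 -c "
from h import *
cap('side','side9')"; python3 sl.py side9; python3 -c "
from h import *
print('b')
p,W=cloud('side9')
b=p[130:240,160:300,::-1]; cv2.imwrite('pics/c9.png',cv2.resize(np.ascontiguousarray(b[20:85,20:90]),None,fx=8,fy=8,interpolation=2))"
```

```text
time_s: 21.27
tcp_pos: [0.5162, 0.1341, 0.1405]
eef_rot: [-176.8, -8.2, -14.3]
contact_force: [0.7, 0.5, 0.0]
gripper_width: 0.0005
cradle mm -87.2 -2.8 z 140.5 [-176.8   -8.2  -14.3] F 0.6 0.6 0.0 w 0.0005 t 21.2667
toolaxes in cradle x: [ 0.99  -0.011  0.142] y: [-0.003 -0.998 -0.055] z: [ 0.142  0.054 -0.988] tip rel sleeve [24.3 -2.2 24.6] left edge [14.9 -2.1 23.3]
side9 (np.float64(1.0843773984424334), np.int64(37), np.float64(2.5), np.float64(0.0), 139) deg mod 60
b
```

View pics/c9.png

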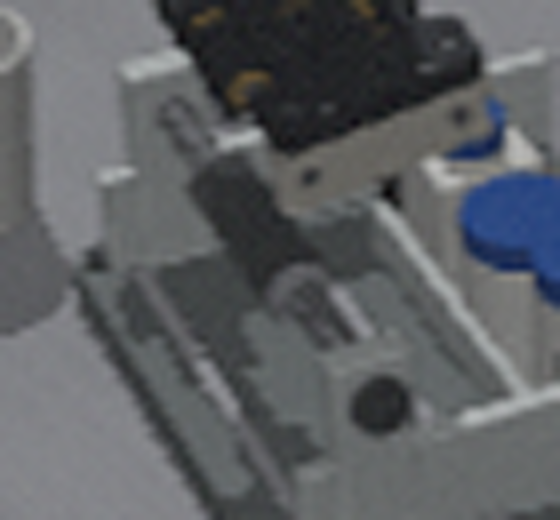

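The crop shows the closed fingers standing just on the far side of the sleeve, which is still at about 40°. I retry with the edge further over the top face.

```bash
python3 -m inch '[{"x":-0.42,"y":0,"z":0.05,"yaw":0},{"x":-0.03,"y":0,"z":0,"yaw":0},{"x":0,"y":0,"z":0,"yaw":0}]'; python3 c.py | cut -c 1-90;  python3 -m inch '[{"x":-0.05,"y":0,"z":0.25,"yaw":0}]'; python3 c.py; python3 -m inch '[{"x":-0.05,"y":0,"z":0.2,"yaw":0}]'; python3 c.py
```

```text
time_s: 21.57
tcp_pos: [0.5024, 0.1358, 0.1318]
eef_rot: [-177.1, -7.9, -14.4]
contact_force: [-0.5, -0.3, 0.1]
gripper_width: 0.0003
cradle mm -101.1 -4.4 z 131.8 [-177.1   -7.9  -14.4] F -0.4 -0.4 0.1 w 0.0003 t 21.5667
toolaxes in cradle x: [ 0.991 -0.012  0.137] y: [-0.005 -0.999 -0.051] z: [ 0.137  0.05  -
time_s: 21.65
tcp_pos: [0.5041, 0.1362, 0.1284]
eef_rot: [-177.1, -8.1, -14.2]
contact_force: [-2.2, -29.1, 72.2]
gripper_width: 0.0003
cradle mm -99.5 -3.7 z 128.4 [-177.1   -8.1  -14.2] F 4.8 -28.8 72.2 w 0.0003 t 21.65
toolaxes in cradle x: [ 0.99  -0.009  0.141] y: [-0.002 -0.999 -0.05 ] z: [ 0.142  0.049 -0.989] tip rel sleeve [12.1 -3.1 12.5] left edge [ 2.7 -3.  11.2]
time_s: 21.73
tcp_pos: [0.5068, 0.1356, 0.1276]
eef_rot: [-177.2, -8.5, -14.0]
contact_force: [-0.7, -23.8, 47.0]
gripper_width: 0.0006
cradle mm -96.7 -3.6 z 127.6 [-177.2   -8.5  -14. ] F 4.9 -23.3 47.0 w 0.0006 t 21.7333
toolaxes in cradle x: [ 0.989 -0.005  0.148] y: [ 0.002 -0.999 -0.048] z: [ 0.148  0.048 -0.988] tip rel sleeve [14.9 -3.1 11.7] left edge [ 5.5 -3.  10.3]
```

```bash
python3 -m inch '[{"x":0.08,"y":0,"z":0.05,"yaw":0}]'; python3 c.py|grep -v tcp; python3 -m inch '[{"x":0.05,"y":0,"z":0.12,"yaw":0}]'; python3 c.py; python3 -m inch '[{"x":0.0,"y":0,"z":0.15,"yaw":0}]'; python3 c.py
```

```text
time_s: 21.82
tcp_pos: [0.5101, 0.1347, 0.1283]
eef_rot: [-177.2, -8.7, -13.9]
contact_force: [-0.1, -0.5, -0.2]
gripper_width: 0.0004
cradle mm -93.3 -3.7 z 128.3 [-177.2   -8.7  -13.9] F 0.1 -0.5 -0.2 w 0.0004 t 21.8167
toolaxes in cradle x: [ 0.988 -0.004  0.151] y: [ 0.004 -0.999 -0.049] z: [ 0.151  0.049 -0.987] tip rel sleeve [18.4 -3.1 12.5] left edge [ 9.  -3.1 11. ]
time_s: 21.9
tcp_pos: [0.5126, 0.1345, 0.1263]
eef_rot: [-177.1, -8.8, -13.9]
contact_force: [-0.2, -0.2, 0.6]
gripper_width: 0.0001
cradle mm -90.9 -3.3 z 126.3 [-177.1   -8.8  -13.9] F -0.2 -0.3 0.6 w 0.0001 t 21.9
toolaxes in cradle x: [ 0.988 -0.004  0.153] y: [ 0.004 -0.999 -0.05 ] z: [ 0.153  0.05  -0.987] tip rel sleeve [20.8 -2.7 10.5] left edge [11.4 -2.7  9. ]
time_s: 21.98
tcp_pos: [0.5142, 0.1347, 0.1235]
eef_rot: [-177.1, -8.9, -13.9]
contact_force: [5.8, -2.9, 7.0]
gripper_width: 0.0005
cradle mm -89.3 -2.7 z 123.5 [-177.1   -8.9  -13.9] F 6.4 -1.5 7.0 w 0.0005 t 21.9833
toolaxes in cradle x: [ 0.988 -0.003  0.155] y: [ 0.005 -0.999 -0.051] z: [ 0.155  0.051 -0.987] tip rel sleeve [22.4 -2.2  7.7] left edge [13.  -2.1  6.2]
```

```bash
python3 -m inch '[{"x":0,"y":0,"z":-0.6,"yaw":0},{"x":0,"y":0,"z":-0.3,"yaw":0},{"x":0,"y":0,"z":0,"yaw":0}]'; python3 c.py;python3 -c "
from h import *
cap('side','side10');cap('scene','scene10')"; python3 sl.py side10 scene10
```

```text
time_s: 22.23
tcp_pos: [0.5103, 0.1342, 0.1437]
eef_rot: [-177.2, -8.8, -13.9]
contact_force: [0.2, 1.2, -0.6]
gripper_width: 0.0
cradle mm -93.0 -4.1 z 143.7 [-177.2   -8.8  -13.9] F -0.1 1.3 -0.6 w 0.0 t 22.2333
toolaxes in cradle x: [ 0.988 -0.003  0.153] y: [ 0.004 -0.999 -0.049] z: [ 0.153  0.049 -0.987] tip rel sleeve [18.7 -3.6 27.9] left edge [ 9.3 -3.5 26.4]
side10 (np.float64(1.05000039925614), np.int64(3), np.float64(2.0), np.float64(0.5), 152) deg mod 60
scene10 (np.float64(1.2326350061680817), np.int64(9), np.float64(-1.0), np.float64(-1.0), 153) deg mod 60
```

```bash
cat > jw.py <<'E'
from sl import *
def jaw(f):
    p,W=cloud(f); q=W.reshape(-1,3); q=q[np.isfinite(q[:,0])]; d=q[:,:2]-O; u=d@ex*1e3; v=d@ey*1e3; z=q[:,2]*1e3
    # outer face of -y jaw and top strip of +y jaw
    k=(z>30)&(z<72)&(u>-130)&(u<55)&(v<-85)&(v>-120); a=np.median(v[k]) if k.sum()>20 else np.nan
    k=(z>50)&(z<72)&(u>-90)&(u<-40)&(v>80)&(v<115); b=np.median(v[k]) if k.sum()>10 else np.nan
    return round(a,2),round(b,2),k.sum()
if __name__=='__main__':
    for f in sys.argv[1:]: print(f,jaw(f))
E
python3 jw.py side0 side7 side8 side9 side10
```

```text
side0 (np.float64(-107.13), np.float64(98.32), np.int64(49))
side7 (np.float64(-107.31), np.float64(98.42), np.int64(46))
side8 (np.float64(-106.0), np.float64(97.85), np.int64(24))
side9 (np.float64(-105.91), nan, np.int64(9))
side10 (np.float64(-103.14), nan, np.int64(0))
```

```bash
python3 -m inch '[{"x":-0.1,"y":0,"z":0.4,"yaw":0},{"x":-0.08,"y":0,"z":0.2,"yaw":0}]'; python3 c.py|grep -v tcp; python3 -m inch '[{"x":-0.06,"y":0,"z":0.15,"yaw":0}]'; python3 c.py; python3 -m inch '[{"x":-0.06,"y":0,"z":0.15,"yaw":0}]'; python3 c.py
```

```text
time_s: 22.5
tcp_pos: [0.5085, 0.1356, 0.1271]
eef_rot: [-177.2, -8.8, -13.9]
contact_force: [-2.6, -9.6, 30.1]
gripper_width: 0.0004
cradle mm -95.0 -3.2 z 127.1 [-177.2   -8.8  -13.9] F -0.3 -10.0 30.1 w 0.0004 t 22.5
toolaxes in cradle x: [ 0.988 -0.003  0.154] y: [ 0.005 -0.999 -0.049] z: [ 0.154  0.049 -0.987] tip rel sleeve [16.6 -2.7 11.2] left edge [ 7.3 -2.6  9.8]
time_s: 22.58
tcp_pos: [0.5099, 0.1356, 0.1253]
eef_rot: [-177.2, -9.1, -13.7]
contact_force: [7.0, -23.8, 40.1]
gripper_width: 0.0006
cradle mm -93.7 -2.9 z 125.3 [-177.2   -9.1  -13.7] F 12.5 -21.4 40.1 w 0.0006 t 22.5833
toolaxes in cradle x: [0.987 0.    0.158] y: [ 0.008 -0.999 -0.048] z: [ 0.158  0.048 -0.986] tip rel sleeve [18.  -2.3  9.5] left edge [ 8.7 -2.3  8. ]
time_s: 22.67
tcp_pos: [0.5119, 0.1358, 0.1242]
eef_rot: [-177.2, -9.4, -13.6]
contact_force: [2.6, -9.1, 22.6]
gripper_width: 0.0006
cradle mm -91.9 -2.1 z 124.2 [-177.2   -9.4  -13.6] F 4.6 -8.2 22.6 w 0.0006 t 22.6667
toolaxes in cradle x: [0.987 0.002 0.163] y: [ 0.01  -0.999 -0.048] z: [ 0.163  0.049 -0.985] tip rel sleeve [19.9 -1.6  8.3] left edge [10.6 -1.6  6.8]
```

Turning. Continue downward, holding x more.

```bash
python3 -m inch '[{"x":-0.1,"y":0,"z":0.18,"yaw":0}]'|grep force; python3 c.py|grep -v tcp|tail -1|cut -c 80-; python3 -m inch '[{"x":-0.1,"y":0,"z":0.18,"yaw":0}]'|grep force; python3 c.py|tail -1|cut -c 80-; python3 -m inch '[{"x":-0.1,"y":0,"z":0.18,"yaw":0}]'|grep force; python3 c.py|tail -1|cut -c 80-;  python3 -m inch '[{"x":-0.1,"y":0,"z":0.18,"yaw":0}]'|grep force; python3 c.py|tail -1|cut -c 80-
```

```text
contact_force: [5.7, -15.7, 25.4]
 0.05  -0.984] tip rel sleeve [21.2 -0.7  6.5] left edge [11.8 -0.7  4.9]
contact_force: [4.9, -9.7, 19.9]
 0.052 -0.983] tip rel sleeve [22.6  0.5  4.6] left edge [13.2  0.4  3. ]
contact_force: [5.9, -9.2, 16.9]
 0.054 -0.982] tip rel sleeve [23.8  1.9  2.5] left edge [14.5  1.8  0.8]
contact_force: [6.1, -7.6, 15.3]
 0.057 -0.981] tip rel sleeve [25.   3.5  0.2] left edge [15.6  3.4 -1.5]
```

```bash
python3 -m inch '[{"x":-0.12,"y":0.04,"z":0.18,"yaw":0}]'|grep force; python3 c.py|tail -1|cut -c 80-; python3 -m inch '[{"x":-0.12,"y":0.04,"z":0.18,"yaw":0}]'|grep force; python3 c.py|tail -1|cut -c 80-; python3 -m inch '[{"x":-0.12,"y":0.04,"z":0.18,"yaw":0}]'|grep force; python3 c.py|tail -1|cut -c 80-; python3 -m inch '[{"x":0.1,"y":0.05,"z":-0.4,"yaw":0},{"x":0,"y":0.08,"z":-1,"yaw":0},{"x":0,"y":0,"z":-0.4,"yaw":0}]'; python3 c.py;python3 -c "
from h import *
cap('side','side11')"; python3 sl.py side11; python3 jw.py side11
```

```text
contact_force: [6.7, -7.3, 15.6]
0.06 -0.98] tip rel sleeve [25.8  4.5 -2.2] left edge [16.4  4.4 -4. ]
contact_force: [7.5, -6.8, 14.2]
 0.064 -0.979] tip rel sleeve [26.5  5.7 -4.8] left edge [17.2  5.6 -6.7]
contact_force: [7.4, -5.2, 10.5]
 0.068 -0.977] tip rel sleeve [27.1  7.  -7.6] left edge [17.8  6.9 -9.5]
time_s: 23.5
tcp_pos: [0.5119, 0.1366, 0.1498]
eef_rot: [-176.5, -11.5, -12.9]
contact_force: [0.6, 0.2, 0.3]
gripper_width: 0.0002
cradle mm -92.0 -1.4 z 149.8 [-176.5  -11.5  -12.9] F 0.6 0.4 0.3 w 0.0002 t 23.5
toolaxes in cradle x: [0.98  0.013 0.199] y: [ 0.025 -0.998 -0.06 ] z: [ 0.198  0.064 -0.978] tip rel sleeve [20.1 -0.7 34.1] left edge [10.8 -0.8 32.2]
side11 (np.float64(1.0082101345548267), np.int64(39), np.float64(2.0), np.float64(0.0), 135) deg mod 60
side11 (np.float64(-99.05), nan, np.int64(2))
```

```bash
python3 -m inch '[{"x":-0.22,"y":0,"z":0.35,"yaw":0},{"x":-0.18,"y":0,"z":0.2,"yaw":0},{"x":0,"y":0,"z":0,"yaw":0}]'|grep force; python3 c.py|tail -1|cut -c 80-
```

```text
contact_force: [-0.6, -0.2, 0.0]
 0.065 -0.978] tip rel sleeve [12.1  0.4 16.9] left edge [ 2.8  0.3 15. ]
```

```bash
python3 -m inch '[{"x":0.07,"y":0,"z":0.08,"yaw":0}]'|grep force; python3 c.py|tail -1|cut -c 80-; python3 -m inch '[{"x":0.0,"y":0,"z":0.1,"yaw":0}]'|grep force; python3 c.py|tail -1|cut -c 80-;python3 -m inch '[{"x":0.0,"y":0,"z":0.1,"yaw":0}]'|grep force; python3 c.py|tail -1|cut -c 80-
```

```text
contact_force: [-10.8, 2.7, 19.5]
 0.064 -0.978] tip rel sleeve [13.4  0.1 14.1] left edge [ 4.1 -0.1 12.2]
contact_force: [-3.9, -12.2, 35.3]
 0.063 -0.978] tip rel sleeve [14.9  0.5 12.7] left edge [ 5.6  0.3 10.8]
contact_force: [-5.4, -9.1, 25.9]
 0.062 -0.978] tip rel sleeve [16.7  0.5 11.8] left edge [7.4 0.4 9.9]
```

```bash
python3 -m inch '[{"x":-0.03,"y":0,"z":0.15,"yaw":0}]'|grep force; python3 c.py|tail -1|cut -c 80-; python3 -m inch '[{"x":-0.06,"y":0,"z":0.16,"yaw":0}]'|grep force; python3 c.py|tail -1|cut -c 80-;python3 -m inch '[{"x":-0.08,"y":0,"z":0.18,"yaw":0}]'|grep force; python3 c.py|tail -1|cut -c 80-;python3 -m inch '[{"x":-0.1,"y":0,"z":0.18,"yaw":0}]'|grep force; python3 c.py|tail -1|cut -c 80-
```

```text
contact_force: [-1.6, -12.4, 29.0]
 0.062 -0.977] tip rel sleeve [18.6  0.9 10.1] left edge [9.3 0.7 8.2]
contact_force: [2.2, -10.3, 25.3]
 0.062 -0.976] tip rel sleeve [20.2  1.4  8.4] left edge [10.9  1.2  6.4]
contact_force: [3.5, -10.0, 21.4]
 0.064 -0.975] tip rel sleeve [22.   2.7  6.4] left edge [12.7  2.5  4.3]
contact_force: [4.6, -12.5, 21.4]
 0.065 -0.974] tip rel sleeve [23.3  4.   4.1] left edge [14.1  3.8  2.1]
```

```bash
python3 -m inch '[{"x":-0.13,"y":0.04,"z":0.18,"yaw":0}]'|grep force; python3 c.py|tail -1|cut -c 80-; python3 -m inch '[{"x":-0.13,"y":0.04,"z":0.18,"yaw":0}]'|grep force; python3 c.py|tail -1|cut -c 80-;python3 -m inch '[{"x":-0.14,"y":0.04,"z":0.18,"yaw":0}]'|grep force; python3 c.py|tail -1|cut -c 80-;python3 -m inch '[{"x":-0.14,"y":0.04,"z":0.18,"yaw":0}]'|grep force; python3 c.py|tail -1|cut -c 80-;  python3 -m inch '[{"x":-0.12,"y":0.04,"z":0.18,"yaw":0}]'|grep force; python3 c.py|tail -1|cut -c 80-; python3 -c "
from h import *
cap('side','side12')"; python3 jw.py side12
```

```text
contact_force: [6.7, -9.5, 21.0]
 0.068 -0.972] tip rel sleeve [24.4  4.9  1.9] left edge [15.1  4.7 -0.2]
contact_force: [7.8, -8.0, 19.3]
 0.072 -0.971] tip rel sleeve [25.5  6.3 -0.3] left edge [16.3  6.1 -2.4]
contact_force: [8.1, -9.6, 18.3]
 0.076 -0.969] tip rel sleeve [26.4  7.7 -2.6] left edge [17.2  7.5 -4.8]
contact_force: [7.3, -8.0, 16.5]
 0.08  -0.968] tip rel sleeve [27.2  9.2 -5.1] left edge [18.   9.  -7.4]
contact_force: [7.4, -5.4, 10.8]
 0.084 -0.966] tip rel sleeve [28.1 10.6 -7.9] left edge [ 18.9  10.4 -10.3]
side12 (np.float64(-93.33), nan, np.int64(0))
```

```bash
python3 -m inch '[{"x":0.1,"y":0.1,"z":-0.4,"yaw":0},{"x":0,"y":0.15,"z":-1,"yaw":0},{"x":0,"y":0.1,"z":-0.4,"yaw":0}]'|tail -4; python3 c.py;python3 -c "
from h import *
cap('side','side13');cap('scene','scene13')"; python3 sl.py side13; python3 jw.py side13
```

```text
tcp_pos: [0.5114, 0.1348, 0.1483]
eef_rot: [-175.8, -14.1, -12.1]
contact_force: [0.4, -0.6, 0.4]
gripper_width: 0.0006
cradle mm -92.1 -3.3 z 148.3 [-175.8  -14.1  -12.1] F 0.5 -0.5 0.4 w 0.0006 t 25.1
toolaxes in cradle x: [0.97  0.027 0.243] y: [ 0.045 -0.996 -0.07 ] z: [ 0.241  0.079 -0.967] tip rel sleeve [20.5 -2.4 32.7] left edge [11.3 -2.7 30.4]
side13 (np.float64(1.0812995058245498), np.int64(34), np.float64(2.0), np.float64(0.0), 132) deg mod 60
side13 (np.float64(-93.4), nan, np.int64(1))
```

```bash
python3 -m inch '[{"x":-0.22,"y":0,"z":0.32,"yaw":0},{"x":-0.18,"y":0,"z":0.17,"yaw":0},{"x":0,"y":0,"z":0,"yaw":0}]'|grep force; python3 c.py|tail -1|cut -c 80-
```

```text
contact_force: [-0.1, 0.6, 0.4]
 0.08  -0.967] tip rel sleeve [13.6 -1.3 15.5] left edge [ 4.4 -1.6 13.2]
```

```bash
python3 -m inch '[{"x":-0.03,"y":0,"z":0.08,"yaw":0}]'|grep force; python3 c.py|tail -1|cut -c 80-; python3 -m inch '[{"x":-0.04,"y":0,"z":0.1,"yaw":0}]'|grep force; python3 c.py|tail -1|cut -c 80-;python3 -m inch '[{"x":-0.04,"y":0,"z":0.1,"yaw":0}]'|grep force; python3 c.py|tail -1|cut -c 80-
```

```text
contact_force: [-5.1, -11.7, 38.7]
 0.079 -0.967] tip rel sleeve [14.1 -0.9 14. ] left edge [ 4.9 -1.1 11.7]
contact_force: [-14.3, -13.9, 45.4]
 0.078 -0.967] tip rel sleeve [15.2 -0.7 13.4] left edge [ 6.  -1.  11.1]
contact_force: [-23.9, -5.9, 44.9]
 0.077 -0.966] tip rel sleeve [16.1 -0.7 13.3] left edge [ 6.9 -1.  10.9]
```

Torque on the sleeve is now well above what turning needs, with no further motion, so it appears to be at the stop. I lift away and check.

```bash
python3 -m inch '[{"x":0.2,"y":0,"z":-0.5,"yaw":0},{"x":0.3,"y":0,"z":-1,"yaw":0},{"x":0.3,"y":0.1,"z":-1,"yaw":0},{"x":0.5,"y":0,"z":-1,"yaw":0},{"x":0.8,"y":0,"z":-0.5,"yaw":0}]'; python3 -m inch '[{"x":1,"y":1,"z":-0.4,"yaw":0},{"x":1,"y":1,"z":0,"yaw":0},{"x":1,"y":1,"z":0,"yaw":0},{"x":1,"y":1,"z":0,"yaw":0},{"x":1,"y":1,"z":0,"yaw":0}]';python3 -m inch '[{"x":0,"y":0,"z":0,"yaw":0},{"x":0,"y":0,"z":0,"yaw":0},{"x":0,"y":0,"z":0,"yaw":0}]';python3 c.py;python3 -c "
from h import *
cap('side','side14');cap('scene','scene14')
a=cv2.imread('pics/side14.png')[130:240,160:300];b=cv2.imread('pics/scene14.png')[110:240,220:380]
cv2.imwrite('pics/c14.png',np.vstack([cv2.resize(a,(560,440),interpolation=2)[80:],cv2.resize(b,(560,455),interpolation=2)])[:800][:, :]); im=cv2.imread('pics/c14.png'); cv2.imwrite('pics/c14.png',cv2.resize(im,None,fx=.73,fy=.73))"; python3 sl.py side14 scene14; python3 jw.py side14 scene14
```

```text
time_s: 26.12
tcp_pos: [0.5275, 0.1204, 0.2371]
eef_rot: [-176.6, -14.0, -11.6]
contact_force: [1.0, 1.6, 0.4]
gripper_width: 0.0
time_s: 26.53
tcp_pos: [0.6266, -0.0265, 0.2748]
eef_rot: [-176.4, -14.3, -11.0]
contact_force: [0.3, 1.1, 0.4]
gripper_width: 0.0006
time_s: 26.78
tcp_pos: [0.6302, -0.033, 0.2723]
eef_rot: [-176.6, -14.2, -11.4]
contact_force: [-0.6, -0.5, -0.1]
gripper_width: 0.0002
cradle mm 63.1 -138.1 z 272.3 [-176.6  -14.2  -11.4] F -0.4 -0.6 -0.1 w 0.0002 t 26.7833
toolaxes in cradle x: [0.969 0.039 0.245] y: [ 0.055 -0.997 -0.058] z: [ 0.242  0.069 -0.968] tip rel sleeve [ 175.8 -137.4  156.7] left edge [ 166.6 -137.7  154.4]
side14 (np.float64(0.9194333221901368), np.int64(43), np.float64(2.0), np.float64(0.0), 148) deg mod 60
scene14 (9000000000.0,) deg mod 60
side14 (np.float64(-92.52), np.float64(83.01), np.int64(43))
scene14 (np.float64(-91.49), np.float64(85.06), np.int64(41))sl.py:14: RuntimeWarning: Mean of empty slice.
  e=np.minimum(abs(s),3).mean()
  ret = ret.dtype.type(ret / rcount)
```

View pics/c14.png

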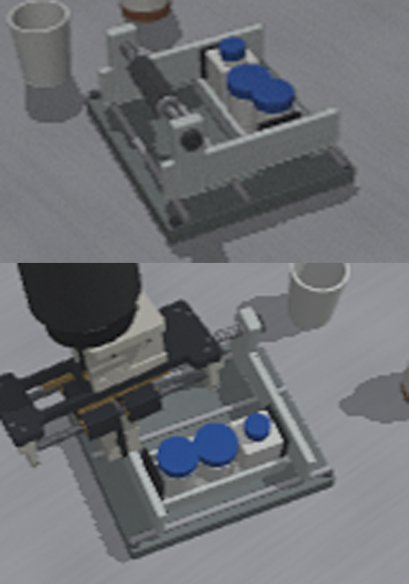

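The crops show all three packed upright and tight between the pads, with the gripper clear. The jaw travel and the sleeve angle (about 163°) both agree with the stop. I check the bystanders and hand in.

```bash
python3 - <<'E'
from h import *
def at(f,x,y,rad,z0,z1):
    p,W=cloud(f); q=W.reshape(-1,3); q=q[np.isfinite(q[:,0])]; k=(np.hypot(q[:,0]-x,q[:,1]-y)<rad)&(q[:,2]>z0)&(q[:,2]<z1); return q[k].mean(0).round(4) if k.any() else None
print(at('side0',.4355,-.2993,.03,.04,.05),at('side14',.4355,-.2993,.03,.04,.05))
a,b=[cv2.imread(f'pics/side{i}.png')[90:240,150:225].astype(int) for i in (0,14)]; print('beaker/bottle region diff',np.abs(a-b).mean(2)[:,:40].mean())
print(r.close_job())
E
```

```text
[ 0.4362 -0.3004  0.0444] [ 0.4364 -0.2999  0.0443]
beaker/bottle region diff 2.2018888888888886
the job is handed in; nothing more can be done
None
```

I packed the square bottle on the +y side of the wide pot and the round pot on the −y side, both upright. I then turned the sleeve to its stop by pressing down on its hexagonal faces in repeated strokes with the closed gripper. I let go, moved clear and handed the job in at about 27 s.

**Last checks:**
- **Sleeve:** the depth fit gave about 163° (2.84 rad), and jaw travel gave about 2.84 rad. Both agree with the 2.83 rad stop.
- **Row:** the last pictures show all three upright and tight between the pads. I did not measure the pad depth itself.
- **Bystanders:** the small pot is unmoved (within 0.5 mm). The beaker and amber bottle looked unmoved in the pictures, and I did not measure their positions.

**What went wrong or disagreed:**
- Two strokes slid off the sleeve and were repeated.
- One press peaked at about 72 N at the fingertips. That is under the 120 N wrist limit but higher than intended.
- The tool tilt drifted to about 14° during the strokes.
- The last scene picture gave no sleeve fit because the gripper hid it, so the final sleeve-angle fit rests on the side camera alone.

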